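# Lock the camera tube and take off its bayonet dust cap

## Task

Get the inspection viewer ready for its camera: first turn the knurled lock ring on its leaning tube clockwise (seen from the tube's end) until it is fully home and firm, without letting the focused barrel that carries it turn. Then twist the dust cap on the tube's end counter-clockwise until its lugs meet the slots, lift it free along the tube, and put it gently into the steel small-parts tray that stands by itself on the open front part of the worktop (not the one at the back by the rack), still without turning the barrel or upsetting the glassware.

Things in the scene. Friction and masses are not known exactly. Their poses are not given: they have to be found in the camera images.
- viewer: Bench inspection viewer, fixed: pale housing 215 x 130 mm on a grey foot, with a tube leaning 32 degrees from vertical, away from the housing. Origin on the worktop under the lock ring; its x axis points level from the tube to the back of the housing, z up. The tube's axis, up out of the housing, is (-0.530, 0, 0.848) in this frame.
- tube_foot (a point): Point where the tube's axis leaves the flat shoulder (100 x 100 mm) of the housing, axes as the viewer's; at (0.024, 0, 0.105) m in its frame. Distances from here along the axis: flange of 34 mm radius up to 8 mm, fixed neck of 20.5 mm radius up to 33 mm, lock ring 34 to 52 mm, dust cap 60 to 82 mm.
- ring_mid (a point): Fixed point on the tube's axis at mid height of the lock ring (43 mm from the shoulder), its axes as the viewer's. The ring is a knurled aluminium ring 56 mm in diameter and 18 mm high.
- ring (a joint): Angle of the lock ring on the barrel, rad; grows clockwise seen from the tube's end. Starts between 0.2 and 0.75. Turns against a light drag of 0.12 N m to a hard stop somewhere between 2.3 and 3.0 (not marked: feel it), where it is home; stays where it is left. Beyond the stop it carries the barrel along once the turning moment exceeds 1.2 N m.
- barrel_mark (a point): Point 18 mm off the tube's axis, 58 mm from the shoulder, turning with the barrel: marks the barrel's focus setting. The barrel, 28 mm in diameter, passes through ring and cap, and turns in the housing (about the tube's axis, it does not rise) only against 1.2 N m.
- cap: Black ribbed dust cap, 46 mm in diameter, 22 mm high, 50 g, loose. Origin at the centre of its open end, z along the tube out of the closed end. Two barrel lugs behind its lip hold it on. 0.8 to 1.4 rad counter-clockwise (seen from the closed end) it meets an inner stop; there and up to 0.15 rad before, it lifts off along the tube, free after 20 mm. Turned on past the stop it drags the barrel.
- tray: Round shallow steel dish 181 mm in diameter and 20 mm high, with flat floor 2 mm thick and 120 mm across and a few small dark rubber parts in it that do not get in the way, fixed; it stands to the left or right of the viewer. Origin under its centre.
- flask: Conical glass flask, 92 mm in diameter, 124 mm high, bystander. Origin under its centre.
- cylinder: Small glass measuring cylinder, foot 30 mm, 131 mm high, bystander. Origin under its centre.
There are look-alikes about, which are no part of the job. Of the things that look like the tray, take the one that is farthest to the robot's right at the start.

How it is judged:
On the way, in this order (a step that is already met when the one before it is completed fails the run):
1. the lock ring is turned fully home, the cap still on (value of joint ring above 2.53 rad and distance between cap and ring_mid below 0.03 m), for 0.2 s.
2. the cap is lifted off the tube (distance between cap and ring_mid above 0.06 m), for 0.1 s.
At the end, for the whole second after the job is handed in: The lock ring is home (within 0.08 rad of its stop), the barrel has turned no more than 3 mm at its mark (about 0.17 rad), and the cap lies at rest in the tray, its origin within 80 mm of the tray's centre and no higher than 45 mm (value of joint ring above 2.52 rad and distance of barrel_mark from where it was at the start of the episode below 0.003 m and horizontal distance between cap and tray below 0.08 m and height (world z) of cap below 0.045 m and linear speed of cap below 0.02 m/s); the robot touches nothing.
It fails at once if the barrel is turned (mark moved over 4 mm) (distance of barrel_mark from where it was at the start of the episode above 0.004 m).
It fails at once if the cap is dropped or thrown (over 1 m/s) (linear speed of cap above 1 m/s).
It fails at once if the flask is knocked (moved over 30 mm) (distance of flask from where it was at the start of the episode above 0.03 m).
It fails at once if the measuring cylinder is knocked (moved over 30 mm) (distance of cylinder from where it was at the start of the episode above 0.03 m).
It also fails if it takes over 69 s, if anything falls off the work surface, if the arm or the gripper's body presses on something with over 40 N, if the wrist force passes 120 N, or if a joint passes its speed limit or range.

## Robot

A 6-joint arm with a two-finger parallel gripper is mounted at the origin on a cart in front of the work surface, level with it; the furniture and walls round the work are solid. World frame = base frame: x ahead of the robot, y to its left, z up, the work surface at z = 0. Lengths are in m, angles in rad, forces in N, time in s.
With the tool pointing down it reaches from about 0.425 to 0.95 m from the base axis. Payload 3.5 kg.
Tool frame: the origin (TCP) lies midway between the tips of the shut fingers; the grasp point (between the pads) lies 19 mm behind it (ctrl.tcp_to_grasp is the distance from the TCP to the grasp point, in m); z points along the fingers, x is the direction in which the jaws open and shut, and the axes are right-handed (so a half turn about z gives the same grasp; the last joint's range is limited). The gripper opens to 85 mm and grips with 20 to 120 N. Pads are 22 mm wide; open, the fingers measure 114 mm over their backs; the gripper's body (76 mm by 85 mm) begins 54 mm behind the grasp point. The pads swing forward as they close: fully open they stand 13 mm farther back than shut.
Start: joints at [-0.15, 0.286, 1.577, -0, 1.279, -0.15], TCP at [0.675, 0, 0.231] pointing down, gripper open.
Joint ranges: [-2.77, 2.77], [-0.9, 2.22], [0.21, 2.48], [-1.53, 4.67], [0.24, 2.81], [-2.84, 2.84]. Speed limits (rad/s): [2.79, 2.79, 3.14, 3.14, 3.14, 3.14].

## Interface

Orientations are given as a unit quaternion [x, y, z, w].
In Python, from plant import ctrl, cams, workorder, spotter gives the robot as it stands. The module is installed in compiled form; this text tells all that it offers.
- The arm moves only by the tool send_rows, never from a script. Its argument "motion" is one flat list of numbers, 5 for each row, row after row: the shift along the tool's x, y, z in cm, then the turn about the tool's z in rad, then the finger opening in cm, from 0 to 8.54. In form: [tx, ty, tz, spin, gripper, tx, ty, tz, spin, gripper, ...]. A call has 1 to 12 rows; each row shifts and turns the pose as measured when the row begins, along the tool's axes as they then stand; what a row does not reach is not made up. A row lasts 1/10 s, in which the tool goes at most 50 mm and 8.59 degrees, less where a joint would pass 70% of its speed; a pose out of reach is approached as far as the arm can. A call is refused whole if a number of a shift passes 5 or a number of a turn 0.15, either way. A call with a gripper value outside its range is refused whole. The fingers move at their own pace and stop on an object; "grip_force" is the grip in N (left out, the last holds). Time passes only in rows, so rows that do not move let the fingers close. It gives the time, the measured TCP pose, the force and the opening at its end, in the units of the state.
- ctrl.get_state(): the state, without advancing time (a new reading comes with each control period).
- cams.read_camera(name): name is "scene" or "side" or "wrist"; returns (picture, depth): 400x640x3 uint8, red, green, blue; 400x640 float32, m along the optical axis (not along the pixel's ray), 0 where there is no reading.
- cams.camera_params(name): a dict with "fx", "fy", "cx", "cy" (pixels), "xyz" and "attitude" of the camera in the world; the wrist camera has in their place "mount" (4x4, takes a point from camera to tool coordinates, whose origin is the TCP and whose axes are the tool frame's). Camera axes: x right, y down, z forward; pixel columns grow to the right and rows downward; lengths in m; the calibration is good to about 2 mm. A picture is of the moment at which its call begins: read the wrist's pose just before it. camera_params takes no time and is no camera call.
- workorder.sign_off(): hands the job in, once; it reports no verdict.
Trained networks look in the newest picture that a camera, given by its name, has taken for a name from the list of things; names that differ only in an ending like _2 or _b are one class to them, and where a whole thing is asked for, a point or a joint stands for the part that bears it (a point fixed in the world has none). Each returns a list of dicts, best first, with "conf" (0 to 1); they miss things now and then, are a little off and sometimes report something else, mostly with a low value. They report only what shows in the picture. A call takes as long as a camera call. They do not tell look-alikes from the thing itself.
- spotter.trace(target, camera): "mask" (400x640 bool, what is visible of it) and "bbox" ([left, top, width, height] in pixels, round what is visible of it).
The state is a dict: "time": time; "qpos": joint angles; "dq": joint speeds; "joint_efforts": joint torques, N m; "eef_pos": TCP position; "tcp_rot": TCP orientation; "contact_force": force on the tool from outside, world axes, zero at the start; "wrist_torque": the same for the moment, N m; "opening": opening from 0.0 (shut) to 1.0 (fully open).
Only numpy, scipy, OpenCV 4.12 (cv2) and the standard library are available. Lean on these libraries where they do the work, as an engineer would, in place of code of your own. Each camera call takes 0.05 s, during which the arm holds its last target.

## Working session

There is one attempt and no reset: what is moved stays moved. The work goes in short steps, Python scripts to look and compute and a tool call to move; the robot and the scene stay as the last step left them, time stands still between calls to the robot, and variables do not carry over. Pictures are saved under pics/ and viewed, and the job is handed in when it is done.

Besides the shell and the picture viewer there is one more tool, called after "Request:" in YAML: its name, and indented under it one key for each argument. send_rows: Moves the arm, as the interface text tells. Its arguments: {"type":"object","properties":{"motion":{"type":"array","items":{"type":"number"}},"grip_force":{"type":"number"}},"required":["motion"]}

```bash
ls; mkdir -p pics
cat > h.py <<'E'
import numpy as np, cv2
from plant import ctrl,cams,workorder,spotter
from scipy.spatial.transform import Rotation as R
def snap(c,n):
    s=ctrl.get_state(); p,d=cams.read_camera(c)
    cv2.imwrite(f'pics/{n}.png',p[:,:,::-1]); np.savez(f'{n}.npz',p=p,d=d,pos=s['eef_pos'],q=s['tcp_rot'])
    return p,d
def pose(c,n):
    k=cams.camera_params(c)
    if c=='wrist':
        z=np.load(f'{n}.npz'); M=np.array(k['mount']); T=np.eye(4); T[:3,:3]=R.from_quat(z['q']).as_matrix(); T[:3,3]=z['pos']
        return k,T@M
    T=np.eye(4); a=np.array(k['attitude']); T[:3,:3]=a if a.shape==(3,3) else R.from_quat(a).as_matrix(); T[:3,3]=k['xyz']
    return k,T
def cloud(c,n):
    k,T=pose(c,n); d=np.load(f'{n}.npz')['d']; v,u=np.mgrid[:400,:640]
    P=np.stack([(u-k['cx'])/k['fx']*d,(v-k['cy'])/k['fy']*d,d],-1)
    return P@T[:3,:3].T+T[:3,3]
E
python3 - <<'E'
from h import *
print(ctrl.get_state(), ctrl.tcp_to_grasp)
for c in('scene','side','wrist'):
    print(c,cams.camera_params(c)); snap(c,c+'0')
    for t in ('viewer','ring','cap','tray','flask','cylinder'):
        C=cloud(c,c+'0')
        for r in spotter.trace(t,c)[:4]:
            m=r['mask']&(np.load(c+'0.npz')['d']>0)
            print(t,round(r['conf'],2),r['bbox'],m.sum(),np.median(C[m],0).round(3) if m.sum() else '')
E
```

```text
pics
{'time': 0.0, 'qpos': array([-1.50008369e-01,  2.87181426e-01,  1.57821466e+00,  2.69865891e-06,
        1.27859341e+00, -1.50003319e-01]), 'dq': array([-0.00030418, -0.0008963 , -0.00047308, -0.00066766,  0.00070928,
       -0.00131955]), 'joint_efforts': array([-1.79628755e-04, -4.05981302e+01, -2.92628127e+01, -1.54224781e-04,
        5.81841552e-03,  3.74769741e-06]), 'eef_pos': array([6.74328432e-01, 1.26098787e-04, 2.29916284e-01]), 'tcp_rot': array([ 9.99999282e-01, -2.91510420e-06, -1.18476941e-03, -1.80373802e-04]), 'contact_force': array([-0.34721608, -0.97313157,  0.11926447]), 'wrist_torque': array([ 0.02832394, -0.07040615,  0.00171131]), 'opening': 1.00036332822262} 0.0187
scene {'fx': 457.93217908585115, 'fy': 457.93217908585115, 'cx': 328.949368866248, 'cy': 200.24482918152043, 'xyz': array([-0.11889438,  0.82321051,  0.9920667 ]), 'attitude': array([-0.32345347,  0.84937649, -0.39144564,  0.14390182])}
viewer 0.87 [250.2, 198.9, 84.8, 64.9] 3221 [0.574 0.19  0.065]
ring 0.56 [289.7, 200.4, 22.3, 18.4] 172 [0.557 0.173 0.146]
cap 0.51 [297.6, 195.2, 18.6, 20.3] 2
[... 1392 characters left out ...]
0e-04],
       [ 3.98039030e-04,  9.47790324e-01,  3.18893939e-01,
        -8.12914432e-02],
       [-1.94050129e-03, -3.18892631e-01,  9.47788860e-01,
        -1.43746423e-01],
       [ 0.00000000e+00,  0.00000000e+00,  0.00000000e+00,
         1.00000000e+00]])}
viewer 0.76 [141.1, 0.0, 216.9, 102.2] 16918 [0.607 0.126 0.094]
ring 0.79 [137.4, 0.0, 52.2, 35.5] 1364 [0.573 0.132 0.151]
cap 0.91 [81.0, 0.0, 72.0, 23.3] 1296 [0.553 0.131 0.171]
tray 0.81 [0.0, 0.0, 31.8, 13.6] 263 [0.348 0.173 0.018]
tray 0.79 [171.6, 226.5, 127.5, 108.7] 7789 [ 0.565 -0.162  0.006]
cylinder 0.73 [0.0, 118.2, 104.3, 35.8] 1881 [0.398 0.041 0.063]
cylinder 0.57 [135.4, 0.0, 60.0, 37.0] 1448 [0.572 0.132 0.151]
```

Run:
```python
import cv2
a=cv2.imread('pics/scene0.png'); b=cv2.imread('pics/side0.png')
cv2.imwrite('pics/s_crop.png',cv2.resize(a[140:360,190:450],None,fx=3,fy=2.7))
cv2.imwrite('pics/d_crop.png',cv2.resize(b[140:340,190:430],None,fx=3,fy=2.9))
```

```text
(no output)
```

View pics/scene0.png

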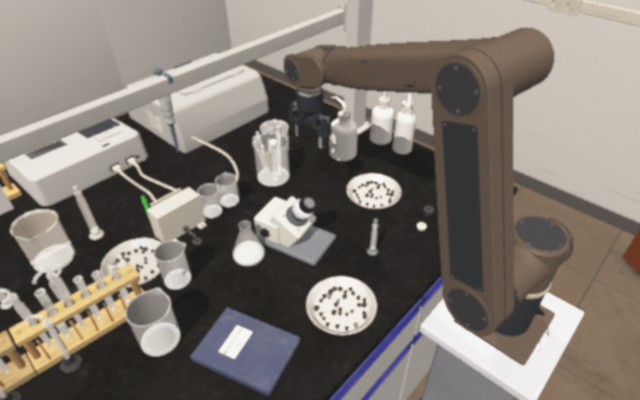

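View pics/s_crop.png

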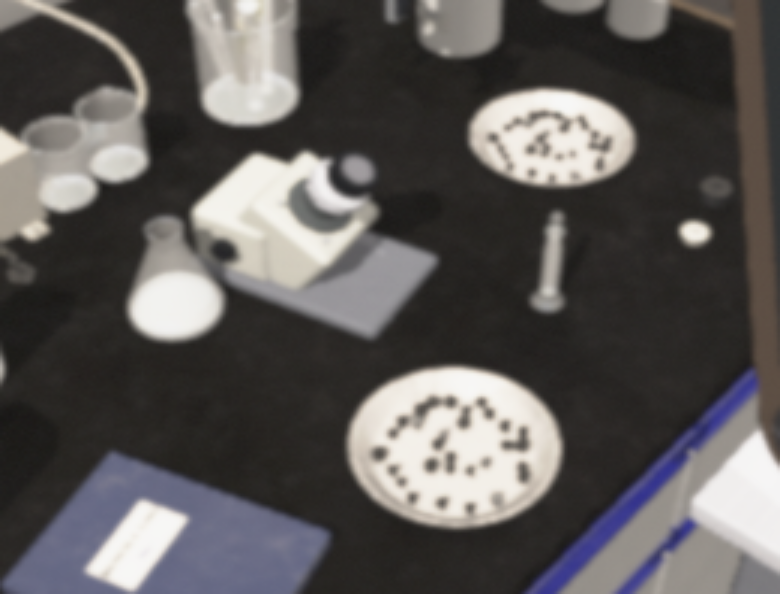

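View pics/d_crop.png

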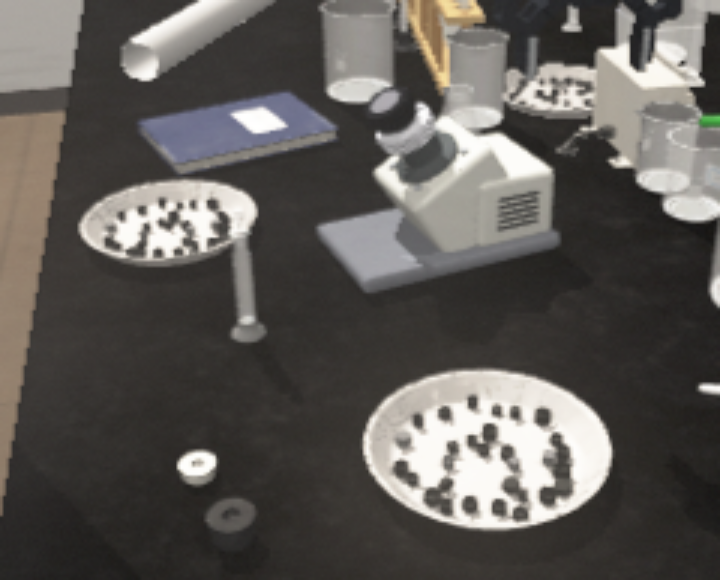

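View pics/wrist0.png

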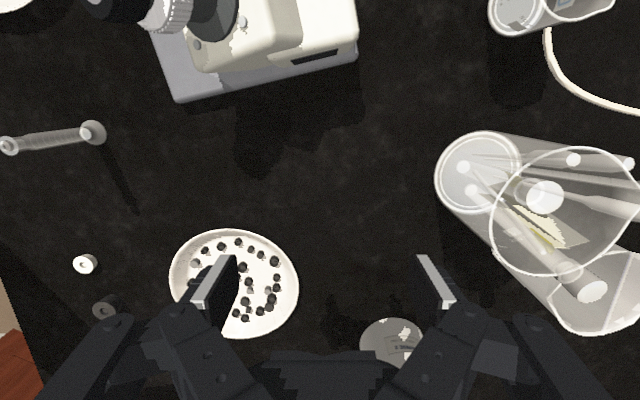

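Candidates for the tray are three dishes: scene (373,190) at world (0.556,-0.175), scene (341,306) at (0.33,0.26), and one at the back by the rack, scene (135,262). The described one is farthest right, at (373,190). For the cap, the black one on the tube is at scene (306,204). Loose dark and white rings at scene (428,209) and (422,227) are look-alikes. The tube leans towards the robot (world -x). Next I move over it for a close look.

Request:
send_rows:
  motion: [-2.5,-3.25,-2,0,8.5,-2.5,-3.25,-2,0,8.5,-2.5,-3.25,-2,0,8.5,-2.5,-3.25,-2,0,8.5,0,0,0,-0.147,8.5,0,0,0,-0.147,8.5,0,0,0,-0.147,8.5,0,0,0,-0.147,8.5,0,0,0,-0.147,8.5,0,0,0,-0.147,8.5,0,0,0,-0.147,8.5,0,0,0,-0.147,8.5]
  grip_force: 20

```text
time: 2.25
eef_pos: [0.5708, 0.1355, 0.3157]
tcp_rot: [0.827, 0.562, 0.001, -0.0]
contact_force: [0.4, 0.2, -0.1]
opening: 0.996
```

Request:
send_rows:
  motion: [0,0,0,-0.147,8.5,0,0,0,-0.147,8.5,0,0,0,-0.1,8.5,0,0,0,0,8.5]

```text
time: 2.65
eef_pos: [0.5706, 0.1356, 0.3161]
tcp_rot: [0.697, 0.717, 0.002, 0.0]
contact_force: [-0.0, 0.3, -0.5]
opening: 0.994
```

```bash
cat > look.py <<'E'
import sys
from h import *
n=sys.argv[1]
s=ctrl.get_state(); print(s['time'],s['eef_pos'],R.from_quat(s['tcp_rot']).as_euler('zyx'),s['qpos'],s['contact_force'],s['wrist_torque'])
p,d=snap('wrist',n); C=cloud('wrist',n)
for t in sys.argv[2:]:
    for r in spotter.trace(t,'wrist')[:2]:
        m=r['mask']&(d>0); print(t,round(r['conf'],2),r['bbox'],m.sum(),np.median(C[m],0).round(4)); np.save(f'{n}_{t}.npy',r['mask']) if r['conf']>.5 else 0
E
python3 look.py w1 viewer ring cap
```

```text
2.65 [0.57064731 0.13555941 0.31606303] [-1.59959646e+00  2.83837864e-03 -3.13953964e+00] [ 0.05952984  0.0368092   1.70484047  0.00190926  1.3969878  -1.54039111] [-0.01505227  0.32434652 -0.53799469] [ 0.00519832  0.01332526 -0.03242529]
viewer 0.86 [285.2, 89.9, 109.0, 167.5] 11424 [0.5846 0.1599 0.0943]
ring 0.77 [312.1, 159.3, 53.5, 36.4] 675 [0.5747 0.1564 0.159 ]
cap 0.59 [314.5, 135.1, 52.4, 49.5] 1912 [0.544  0.1486 0.176 ]
cap 0.49 [312.9, 158.2, 54.7, 40.6] 679 [0.5748 0.1572 0.159 ]
```

View pics/w1.png

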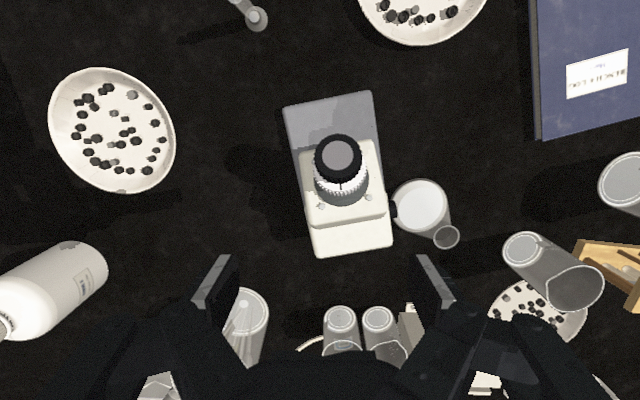

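```bash
cat > fit.py <<'E'
import sys
from h import *
from scipy.optimize import least_squares
def near(c,n,x0):
    C=cloud(c,n); d=np.load(n+'.npz')['d']; P=C[d>0]
    return P[np.linalg.norm(P-x0,axis=1)<.13]
def model(p,P):
    x,y,s,zz=p; ex=np.array([np.cos(s),np.sin(s),0]); ey=np.array([-ex[1],ex[0],0]); a=-.53*ex+np.array([0,0,.848])
    O=np.array([x,y,.1415+zz]); D=P-O; t=D@a; Q=D-t[:,None]*a; r=np.linalg.norm(Q,axis=1)
    def cyl(R0,a0,a1): # signed dist to solid cyl
        q=np.stack([r-R0,np.maximum(a0-t,t-a1)],1)
        return np.abs(np.linalg.norm(np.maximum(q,0),axis=1)+np.minimum(q.max(1),0))
    k=-.043
    # shoulder square 100x100, at t=k (top face); 
    v=Q@ey; u=Q@np.cross(ey,a)
    sh=np.linalg.norm(np.stack([np.maximum(abs(v)-.05,0),np.maximum(abs(u)-.05,0),t-k],1),axis=1)
    return np.min([cyl(.034,k,k+.008),cyl(.0205,k,k+.033),cyl(.028,k+.034,k+.052),cyl(.023,k+.060,k+.082),cyl(.014,k,k+.08)],axis=0), sh, t
def fit(P,p0):
    p=np.array(p0)
    for it,thr in enumerate([.012,.008,.005,.005]):
        dm,sh,t=model(p,P); sel=(dm<thr)&(t>-.045)
        if it==0: pass
        f=lambda p: model(p,P[sel])[0]
        r=least_squares(f,p,loss='soft_l1',f_scale=.002,x_scale=[.01,.01,.1,.003]); p=r.x
    return p,sel.sum(),np.sqrt(np.mean(f(p)**2))
if __name__=='__main__':
    x0=np.array([.56,.14,.15])
    L=[('wrist','w1'),('scene','scene0'),('side','side0')]
    Ps=[near(*l,x0) for l in L]
    for l,P in zip(L,Ps): print(l,fit(P,[.565,.14,.15,0]))
    print('all',fit(np.vstack(Ps),[.565,.14,.15,0]))
E
python3 fit.py
python3 - <<'E'
from h import *
# foot orientation via depth-height map
C=cloud('wrist','w1'); m=np.load('w1_viewer.npy'); P=C[m]
print(np.percentile(P,[1,50,99],0).round(3)); import numpy as np
h,e=np.histogram(P[:,2],40); print([(round(a,3),b) for a,b in zip(e,h) if b>100])
for lo,hi in((.005,.03),):
    q=P[(P[:,2]>lo)&(P[:,2]<hi)][:,:2].astype(np.float32); print(len(q),cv2.minAreaRect(q*1000))
E
```

```text
('wrist', 'w1') (array([0.56937385, 0.15115341, 0.19984484, 0.00507126]), np.int64(3857), np.float64(0.0018401226073357273))
('scene', 'scene0') (array([ 0.56184952,  0.1551319 ,  0.21427536, -0.00156725]), np.int64(679), np.float64(0.0017636559197293131))
('side', 'side0') (array([ 0.56393786,  0.14413969,  0.24480607, -0.00130555]), np.int64(701), np.float64(0.0021287641681561917))
all (array([0.5622734 , 0.15291027, 0.21497413, 0.0009242 ]), np.int64(5019), np.float64(0.0016171766971583884))
[[0.487 0.084 0.02 ]
 [0.584 0.16  0.094]
 [0.692 0.232 0.163]]
[(np.float64(0.01), np.int64(875)), (np.float64(0.022), np.int64(3363)), (np.float64(0.068), np.int64(132)), (np.float64(0.08), np.int64(459)), (np.float64(0.091), np.int64(2798)), (np.float64(0.103), np.int64(619)), (np.float64(0.114), np.int64(1521)), (np.float64(0.126), np.int64(916)), (np.float64(0.149), np.int64(372)), (np.float64(0.16), np.int64(277))]
4238 ((576.2371215820312, 161.64205932617188), (178.85513305664062, 142.59567260742188), 12.648879051208496)
```

Run:
```python
from fit import *
import fit as F
x0=np.array([.56,.15,.15])
for l in [('wrist','w1'),('scene','scene0'),('side','side0')]:
    P=near(*l,x0); p=np.array([.563,.152,.21])
    for thr in(.01,.007,.005,.005):
        dm,sh,t=model([*p,0],P); sel=(dm<thr)&(t>-.045)
        p=least_squares(lambda q:model([*q,0],P[sel])[0],p,loss='soft_l1',f_scale=.002,x_scale=[.01,.01,.1]).x
    print(l,p,sel.sum())
    # cap end face
    if l[0]=='wrist':
        a=np.array([-.53*np.cos(.21),-.53*np.sin(.21),.848]); D=P-np.array([.563,.152,.1415]); t=D@a; s=(t>.034)&(t<.045)
        q=P[s]; print(len(q),q.mean(0)-a*.039, np.median(t[s]))
        u,S,v=np.linalg.svd(q-q.mean(0)); print('normal',v[2])
```

```text
('wrist', 'w1') [0.56139998 0.15202135 0.22276329] 3674
1748 [0.56276244 0.15219012 0.14294243] 0.04052599175868099
normal [ 0.49614383  0.11252832 -0.86091735]
('scene', 'scene0') [0.5623351  0.15533408 0.20879572] 667
('side', 'side0') [0.56312475 0.15299545 0.25026092] 679
```

Request:
send_rows:
  motion: [1.7,-0.9,0,0,8.5,0,0,3,-0.14,8.5,0,0,3,-0.14,8.5,0,0,3,-0.14,8.5,0,0,2.5,-0.13,8.5,0,0,0,0,8.5]

```text
time: 3.45
eef_pos: [0.5628, 0.1534, 0.2001]
tcp_rot: [0.471, 0.882, 0.003, 0.003]
contact_force: [-0.4, 0.3, 0.2]
opening: 0.994
```

```bash
cat > st.py <<'E'
import sys
from h import *
from scipy.spatial.transform import Rotation as R
s=ctrl.get_state(); M=R.from_quat(s['tcp_rot']).as_matrix(); yaw=np.arctan2(M[1,0],M[0,0])
PSI=0.215; RM=np.array([.5622,.1525,.1415])
print('t',s['time'],'pos',s['eef_pos'].round(4),'yaw',yaw.round(3),'tiltz',M[:,2].round(4),'q6',s['qpos'][5].round(3),'op',round(s['opening'],3),'F',s['contact_force'].round(1),'M',s['wrist_torque'].round(2))
if len(sys.argv)>3:
    tgt=np.array([float(v) for v in sys.argv[1:4]]); print('delta tool cm',(M.T@(tgt-s['eef_pos'])*100).round(2))
print('theta from neutral (ccw+)',(yaw-np.pi/2-PSI).round(3), 'to RM cm',(M.T@(RM+[0,0,-.0205]-s['eef_pos'])*100).round(2))
E
python3 st.py; python3 look.py w2 ring cap
```

```text
t 3.45 pos [0.5628 0.1534 0.2001] yaw 2.161 tiltz [ 0.0088  0.0027 -1.    ] q6 -2.071 op 0.994 F [-0.4  0.3  0.2] M [ 0.04 -0.04 -0.02]
theta from neutral (ccw+) 0.375 to RM cm [-0.01 -0.17  7.91]
3.45 [0.56284535 0.15335649 0.20014012] [-2.16120004  0.00880684 -3.13890497] [ 9.13599401e-02  1.08836057e-01  1.84151538e+00  2.02377297e-03
  1.18222660e+00 -2.07058656e+00] [-0.42732635  0.32516158  0.22954438] [ 0.04298151 -0.03994111 -0.01970936]
ring 0.69 [284.5, 182.6, 70.3, 75.5] 1261 [0.5751 0.1423 0.1593]
cap 0.73 [292.6, 168.8, 81.7, 76.7] 4624 [0.5432 0.1467 0.176 ]
```

View pics/w2.png

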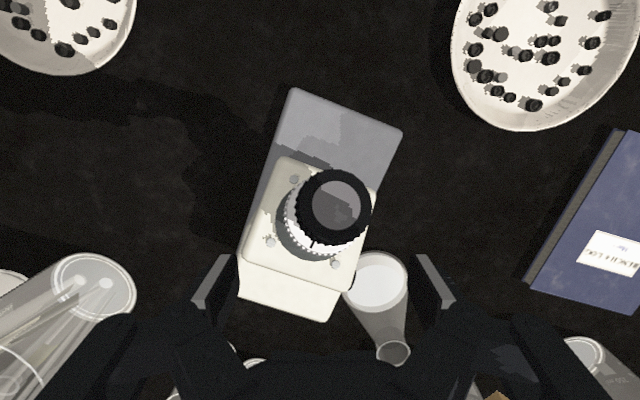

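```bash
cat > fit3.py <<'E'
from fit import *
x0=np.array([.56,.15,.15])
def f3(l):
    P=near(*l,x0); p=np.array([.563,.152,.21])
    for thr in(.01,.007,.005,.005):
        dm,sh,t=model([*p,0],P); sel=(dm<thr)&(t>-.045)
        p=least_squares(lambda q:model([*q,0],P[sel])[0],p,loss='soft_l1',f_scale=.002,x_scale=[.01,.01,.1]).x
    return p,sel.sum()
print(f3(('wrist','w2')))
E
python3 fit3.py; python3 st.py
python3 - <<'E'
import cv2
a=cv2.imread('pics/w2.png'); cv2.imwrite('pics/w2c.png',cv2.resize(a[160:270,250:400],None,fx=5,fy=5))
E
```

```text
(array([0.5612024 , 0.15039616, 0.21067413]), np.int64(7522))
t 3.6 pos [0.566  0.1536 0.206 ] yaw 2.159 tiltz [ 0.0188  0.0036 -0.9998] q6 -2.069 op 0.997 F [-1.  -1.   0.5] M [-0.03  0.02  0.04]
theta from neutral (ccw+) 0.373 to RM cm [ 0.18 -0.53  8.49]
```

View pics/w2c.png

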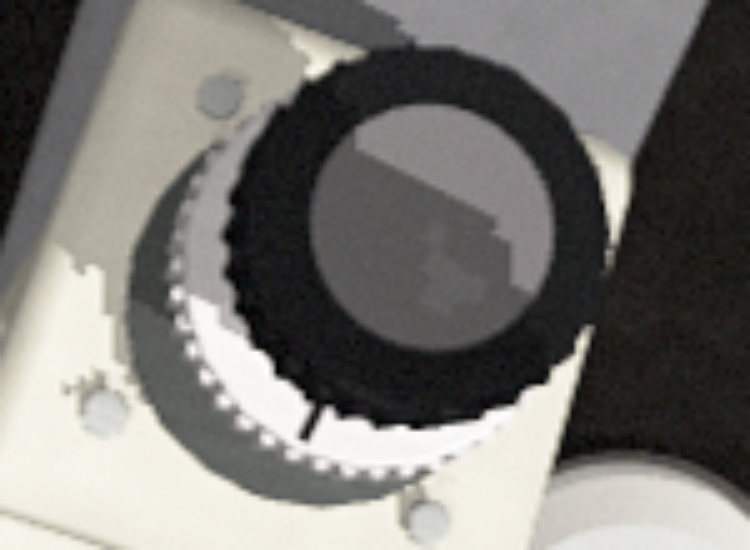

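Request:
send_rows:
  motion: [0.1,-0.67,0,0,8.5,0,0,3,0,8.5,0,0,3,0,8.5,0,0,1,0,8.5,0,0,0,0,8.5]

```text
time: 4.1
eef_pos: [0.5674, 0.151, 0.1464]
tcp_rot: [0.475, 0.88, 0.012, 0.016]
contact_force: [0.1, -0.6, 0.2]
opening: 0.994
```

```bash
sed -i 's/PSI=0.215; RM=.*/PSI=0.213; RM=np.array([.5615,.151,.1415])/' st.py; python3 st.py
```

```text
t 4.1 pos [0.5674 0.151  0.1464] yaw 2.152 tiltz [ 0.0392  0.0051 -0.9992] q6 -2.067 op 0.994 F [ 0.1 -0.6  0.2] M [-0.02  0.04  0.03]
theta from neutral (ccw+) 0.368 to RM cm [ 0.36 -0.58  2.52]
```

Request:
send_rows:
  motion: [0.3,-0.6,1.2,0,8.5,0.05,-0.1,1.2,0,8.5,0,0,0,0,8.5]

```text
time: 4.4
eef_pos: [0.5621, 0.1503, 0.1248]
tcp_rot: [0.475, 0.88, 0.013, 0.019]
contact_force: [-0.9, -1.2, 0.7]
opening: 0.996
```

```bash
python3 st.py
```

```text
t 4.4 pos [0.5621 0.1503 0.1248] yaw 2.151 tiltz [ 0.0458  0.0057 -0.9989] q6 -2.066 op 0.996 F [-0.9 -1.2  0.7] M [-0.04 -0.02 -0.02]
theta from neutral (ccw+) 0.367 to RM cm [ 0.1  -0.03  0.37]
```

Request:
send_rows:
  motion: [0.1,0,0.35,0,8.5,0,0,0,0,4.5,0,0,0,0,4.5,0,0,0,0,4.5,0,0,0,0,4.5]
  grip_force: 20

```text
time: 4.9
eef_pos: [0.5617, 0.1524, 0.1226]
tcp_rot: [0.475, 0.88, 0.014, 0.018]
contact_force: [-0.1, -0.7, -1.6]
opening: 0.653
```

```bash
python3 st.py; python3 look.py w3
```

```text
t 4.9 pos [0.5617 0.1524 0.1226] yaw 2.15 tiltz [ 0.0455  0.0076 -0.9989] q6 -2.064 op 0.653 F [-0.1 -0.7 -1.6] M [-0.15  0.02 -0.18]
theta from neutral (ccw+) 0.366 to RM cm [-0.1  -0.1   0.16]
4.9 [0.56169188 0.15235903 0.12262465] [-2.15081542  0.04553723 -3.13395141] [ 0.08907951  0.17378068  1.92242496  0.0042245   0.99935446 -2.06376491] [-0.14303706 -0.66851211 -1.56990123] [-0.14996872  0.01888033 -0.17513978]
```

View pics/w3.png

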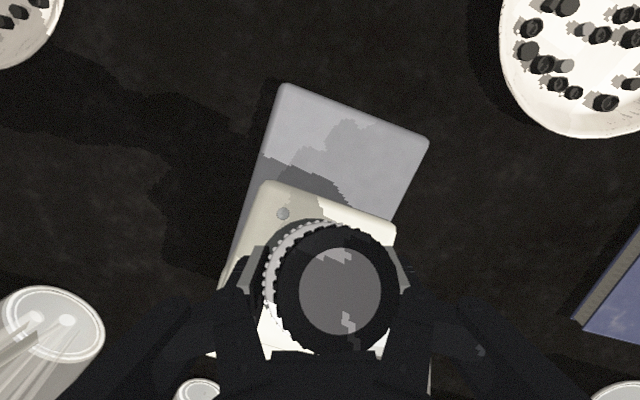

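Gripped on the ring: opening 55.5 mm, ring visible at (300,235), cap clear between the fingers. I start the first clockwise stroke.

Request:
send_rows:
  motion: [0,0,0,0.1,4.5,0,0,0,0.1,4.5,0,0,0,0.1,4.5]

```text
time: 5.25
eef_pos: [0.5613, 0.1531, 0.1227]
tcp_rot: [0.604, 0.797, 0.017, 0.015]
contact_force: [-2.2, 1.1, 1.3]
opening: 0.648
```

```bash
python3 st.py
```

```text
t 5.25 pos [0.5613 0.1531 0.1227] yaw 1.845 tiltz [ 0.0444  0.0093 -0.999 ] q6 -1.758 op 0.648 F [-2.2  1.1  1.3] M [0.62 0.31 0.44]
theta from neutral (ccw+) 0.061 to RM cm [-0.21 -0.05  0.17]
```

Request:
send_rows:
  motion: [0,0,0,0.1,4.5,0,0,0,0.1,4.5,0,0,0,0.1,4.5,0,0,0,0.1,4.5]

```text
time: 5.65
eef_pos: [0.5614, 0.154, 0.1229]
tcp_rot: [0.752, 0.658, 0.021, 0.01]
contact_force: [-2.0, 1.8, 1.2]
opening: 0.648
```

```bash
python3 st.py;python3 look.py w4
```

```text
t 5.65 pos [0.5614 0.154  0.1229] yaw 1.438 tiltz [ 0.0445  0.0118 -0.9989] q6 -1.353 op 0.648 F [-2.   1.8  1.2] M [0.9  0.19 0.48]
theta from neutral (ccw+) -0.346 to RM cm [-0.3   0.04  0.19]
5.65 [0.56142556 0.15397083 0.12292514] [-1.4381773   0.04448123 -3.12976241] [ 0.09008818  0.1736969   1.92189895  0.00922993  1.00064974 -1.35263169] [-2.01712298  1.78602911  1.16777888] [0.90172011 0.1906393  0.48165611]
```

View pics/w4.png

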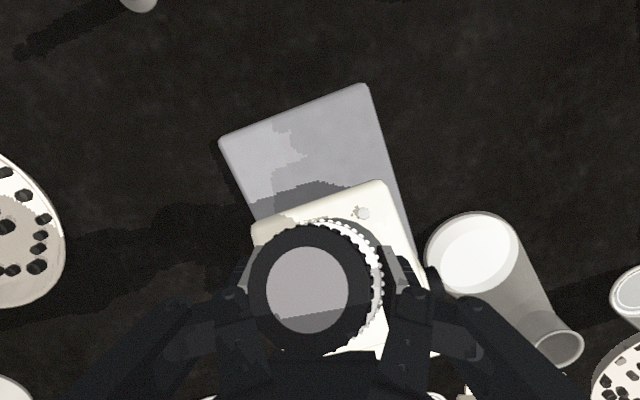

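Request:
send_rows:
  motion: [0,0,0,0,7.2,0,0,0,0,7.2,0,0,0,-0.145,7.2,0,0,0,-0.145,7.2,0,0,0,-0.145,7.2,0,0,0,-0.145,7.2,0,0,0,-0.14,7.2,0,0,0,0,7.2]

```text
time: 6.5
eef_pos: [0.5646, 0.1522, 0.1238]
tcp_rot: [0.459, 0.888, 0.016, 0.021]
contact_force: [0.1, -0.1, -0.5]
opening: 0.842
```

```bash
sed -i 's/RM=np.*/RM=np.array([.5615,.153,.1415])/' st.py; python3 st.py;python3 look.py w5; python3 st.py
python3 - <<'E'
import cv2
a=cv2.imread('pics/w5.png'); cv2.imwrite('pics/w5c.png',cv2.resize(a[200:360,200:440],None,fx=3.3,fy=3.3))
E
```

```text
t 6.5 pos [0.5646 0.1522 0.1238] yaw 2.187 tiltz [ 0.0526  0.0088 -0.9986] q6 -2.102 op 0.842 F [ 0.1 -0.1 -0.5] M [ 0.06 -0.04  0.02]
theta from neutral (ccw+) 0.403 to RM cm [ 0.25 -0.22  0.27]
6.5 [0.56457156 0.15221873 0.12382152] [-2.18775636  0.05257619 -3.13281064] [ 0.08815128  0.17439202  1.91943286  0.00490033  0.99462781 -2.10193473] [ 0.14993104 -0.13848305 -0.46850133] [ 0.06032    -0.03661429  0.02324547]
t 6.55 pos [0.5646 0.1522 0.1238] yaw 2.184 tiltz [ 0.0525  0.0088 -0.9986] q6 -2.099 op 0.842 F [-0.  -0.1 -0.2] M [ 0.02  0.04 -0.01]
theta from neutral (ccw+) 0.401 to RM cm [ 0.24 -0.22  0.27]
```

View pics/w5c.png

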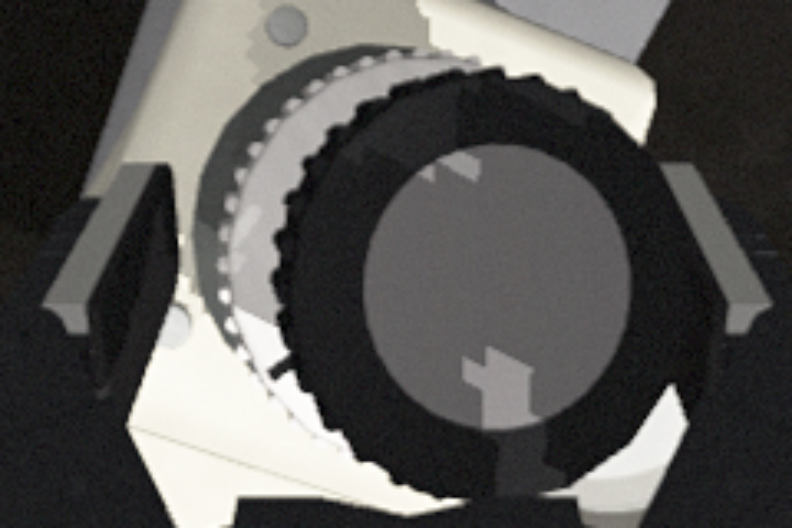

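```bash
cat > mark.py <<'E'
import sys
from h import *
def mark(n,u,v,h=.009,RM=(.5615,.153,.1415),psi=.213):
    k,T=pose('wrist',n); ex=np.array([np.cos(psi),np.sin(psi),0]); ey=np.array([-ex[1],ex[0],0]); a=-.53*ex+np.array([0,0,.848])
    r=T[:3,:3]@[(u-k['cx'])/k['fx'],(v-k['cy'])/k['fy'],1]; o=T[:3,3]; O=np.array(RM)+h*a
    P=o+r*((O-o)@a/(r@a)); D=P-O; e1=np.cross(ey,a)
    return np.linalg.norm(D), -np.arctan2(D@ey,D@e1)  # clockwise positive
if __name__=='__main__': print(mark(sys.argv[1],float(sys.argv[2]),float(sys.argv[3])))
E
python3 mark.py w2 312.6 244; python3 mark.py w5 285 311
```

```text
(np.float64(0.02453195763648179), np.float64(0.0921393927684463))
(np.float64(0.025806503825118718), np.float64(0.5975247051760044))
```

The mark moved from (312,244) to (285,311), so the ring turned about 0.5 rad. Next stroke.

Request:
send_rows:
  motion: [0.2,-0.25,0.25,0,7.2,0,0,0,0,4.5,0,0,0,0,4.5,0,0,0,0,4.5,0,0,0,0.12,4.5,0,0,0,0.12,4.5,0,0,0,0.12,4.5,0,0,0,0.12,4.5,0,0,0,0.12,4.5,0,0,0,0.12,4.5,0,0,0,0.12,4.5]

```text
time: 7.65
eef_pos: [0.5608, 0.1548, 0.1223]
tcp_rot: [0.79, 0.612, 0.025, 0.01]
contact_force: [-7.9, -3.7, 8.9]
opening: 0.645
```

```bash
python3 st.py
```

```text
t 7.65 pos [0.5608 0.1548 0.1223] yaw 1.319 tiltz [ 0.0512  0.0153 -0.9986] q6 -1.234 op 0.645 F [-7.9 -3.7  8.9] M [0.91 0.67 0.86]
theta from neutral (ccw+) -0.465 to RM cm [-0.16  0.11  0.13]
```

Request:
send_rows:
  motion: [0,0,0,0,7.2,0,0,0,0,7.2,0,0,0,-0.148,7.2,0,0,0,-0.148,7.2,0,0,0,-0.148,7.2,0,0,0,-0.148,7.2,0,0,0,-0.148,7.2,0,0,0,-0.12,7.2,0,0,0,0,7.2]

```text
time: 8.55
eef_pos: [0.561, 0.1553, 0.1205]
tcp_rot: [0.452, 0.892, 0.019, 0.02]
contact_force: [0.0, -0.4, 0.9]
opening: 0.844
```

```bash
python3 st.py; python3 look.py w6
python3 - <<'E'
import cv2
a=cv2.imread('pics/w6.png'); cv2.imwrite('pics/w6c.png',cv2.resize(a[200:360,200:440],None,fx=3.3,fy=3.3))
E
```

```text
t 8.55 pos [0.561  0.1553 0.1205] yaw 2.203 tiltz [ 0.0525  0.0165 -0.9985] q6 -2.12 op 0.844 F [ 0.  -0.4  0.9] M [-0.03  0.06  0.01]
theta from neutral (ccw+) 0.419 to RM cm [-0.21 -0.1  -0.05]
8.55 [0.56103796 0.15528807 0.12052618] [-2.20394833  0.05249166 -3.12506515] [ 0.09073678  0.17223924  1.92877357  0.01400261  0.98684817 -2.12018377] [ 0.03264866 -0.39200397  0.90035598] [-0.03044668  0.06286564  0.00934455]
```

View pics/w6c.png

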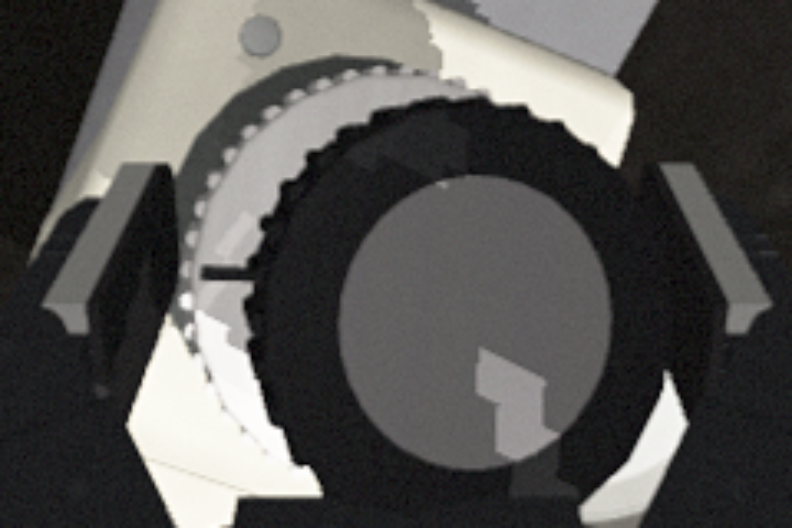

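```bash
python3 mark.py w6 269 282.7
```

```text
(np.float64(0.023630430063501424), np.float64(1.2133996519318497))
```

Request:
send_rows:
  motion: [-0.1,-0.1,0,0,7.2,0,0,0,0,4.5,0,0,0,0,4.5,0,0,0,0,4.5,0,0,0,0.12,4.5,0,0,0,0.12,4.5,0,0,0,0.12,4.5,0,0,0,0.12,4.5]

```text
time: 9.4
eef_pos: [0.5617, 0.1538, 0.121]
tcp_rot: [0.659, 0.752, 0.025, 0.015]
contact_force: [3.3, -1.6, -1.9]
opening: 0.649
```

```bash
python3 st.py
```

```text
t 9.4 pos [0.5617 0.1538 0.121 ] yaw 1.703 tiltz [ 0.0551  0.0176 -0.9983] q6 -1.623 op 0.649 F [ 3.3 -1.6 -1.9] M [ 0.6  -0.3   0.66]
theta from neutral (ccw+) -0.081 to RM cm [-0.08 -0.03  0.  ]
```

Request:
send_rows:
  motion: [0,0,0,0.12,4.5,0,0,0,0.12,4.5,0,0,0,0.12,4.5]

```text
time: 9.7
eef_pos: [0.5623, 0.1546, 0.1208]
tcp_rot: [0.785, 0.618, 0.029, 0.009]
contact_force: [-6.2, -4.4, 10.1]
opening: 0.65
```

```bash
python3 st.py
```

```text
t 9.7 pos [0.5623 0.1546 0.1208] yaw 1.335 tiltz [ 0.0571  0.021  -0.9981] q6 -1.257 op 0.65 F [-6.2 -4.4 10.1] M [0.82 0.57 0.99]
theta from neutral (ccw+) -0.449 to RM cm [-0.17 -0.04 -0.02]
```

Request:
send_rows:
  motion: [0,0,0,0,7.2,0,0,0,0,7.2,0,0,0,-0.148,7.2,0,0,0,-0.148,7.2,0,0,0,-0.148,7.2,0,0,0,-0.148,7.2,0,0,0,-0.148,7.2,0,0,0,-0.12,7.2,0,0,0,0,7.2]

```text
time: 10.6
eef_pos: [0.5606, 0.1576, 0.1186]
tcp_rot: [0.446, 0.895, 0.024, 0.018]
contact_force: [-1.2, -0.9, 0.1]
opening: 0.842
```

```bash
python3 st.py; python3 look.py w7
python3 - <<'E'
import cv2
a=cv2.imread('pics/w7.png'); cv2.imwrite('pics/w7c.png',cv2.resize(a[200:360,200:440],None,fx=3.3,fy=3.3))
E
```

```text
t 10.6 pos [0.5606 0.1576 0.1186] yaw 2.217 tiltz [ 0.054   0.0272 -0.9982] q6 -2.141 op 0.842 F [-1.2 -0.9  0.1] M [-0.03  0.01 -0.05]
theta from neutral (ccw+) 0.433 to RM cm [-0.43 -0.19 -0.25]
10.6 [0.56058413 0.15762376 0.11861022] [-2.21813558  0.05401021 -3.11439662] [ 0.09030274  0.17300626  1.93201557  0.0266944   0.98047946 -2.14133542] [-1.21760753 -0.8874363   0.12996717] [-0.03120908  0.00686997 -0.0451839 ]
```

View pics/w7c.png

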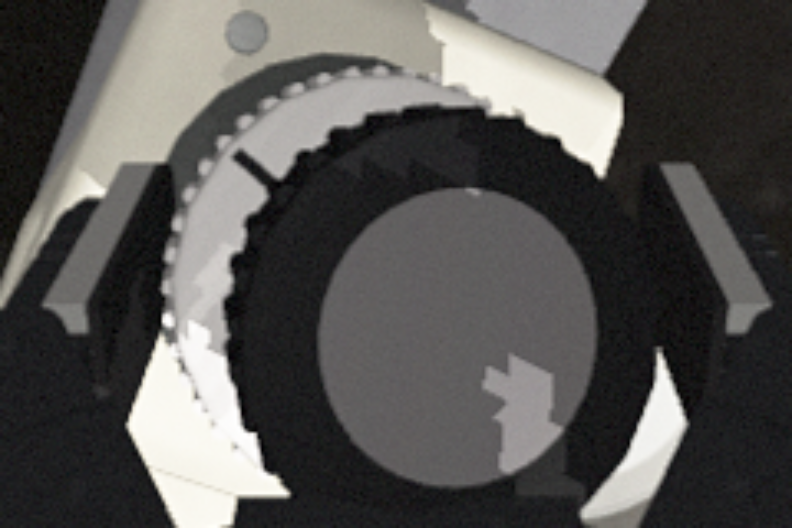

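```bash
python3 mark.py w7 277.3 250.9
```

```text
(np.float64(0.02308253448623963), np.float64(1.8601864543886257))
```

Request:
send_rows:
  motion: [-0.35,-0.15,-0.3,0,7.2,0,0,0,0,4.5,0,0,0,0,4.5,0,0,0,0,4.5,0,0,0,0.1,4.5,0,0,0,0.1,4.5]

```text
time: 11.25
eef_pos: [0.5619, 0.1533, 0.1223]
tcp_rot: [0.538, 0.843, 0.026, 0.016]
contact_force: [-0.7, 0.0, 0.2]
opening: 0.655
```

```bash
python3 st.py
```

```text
t 11.25 pos [0.5619 0.1533 0.1223] yaw 2.006 tiltz [ 0.0553  0.0274 -0.9981] q6 -1.938 op 0.655 F [-0.7  0.   0.2] M [0.26 0.19 0.38]
theta from neutral (ccw+) 0.222 to RM cm [-0.01 -0.06  0.13]
```

Request:
send_rows:
  motion: [0,0,0,0.1,4.5,0,0,0,0.1,4.5]

```text
time: 11.45
eef_pos: [0.562, 0.1538, 0.1222]
tcp_rot: [0.622, 0.783, 0.029, 0.013]
contact_force: [-0.6, -0.1, 0.8]
opening: 0.65
```

```bash
python3 st.py
```

```text
t 11.45 pos [0.562  0.1538 0.1222] yaw 1.799 tiltz [ 0.0555  0.0289 -0.998 ] q6 -1.731 op 0.65 F [-0.6 -0.1  0.8] M [0.18 0.04 0.42]
theta from neutral (ccw+) 0.015 to RM cm [-0.07 -0.07  0.12]
```

Request:
send_rows:
  motion: [0,0,0,0.1,4.5,0,0,0,0.1,4.5]

```text
time: 11.65
eef_pos: [0.5622, 0.1543, 0.1222]
tcp_rot: [0.699, 0.715, 0.031, 0.009]
contact_force: [2.2, -1.7, -2.8]
opening: 0.649
```

```bash
python3 st.py
```

```text
t 11.65 pos [0.5622 0.1543 0.1222] yaw 1.594 tiltz [ 0.0559  0.0308 -0.998 ] q6 -1.527 op 0.649 F [ 2.2 -1.7 -2.8] M [ 0.89 -0.22  0.78]
theta from neutral (ccw+) -0.19 to RM cm [-0.13 -0.08  0.11]
```

Request:
send_rows:
  motion: [0,0,0,0.1,4.5,0,0,0,0.1,4.5]

```text
time: 11.85
eef_pos: [0.5635, 0.1543, 0.122]
tcp_rot: [0.767, 0.641, 0.033, 0.008]
contact_force: [2.0, -8.4, -0.2]
opening: 0.647
```

```bash
python3 st.py
```

```text
t 11.85 pos [0.5635 0.1543 0.122 ] yaw 1.394 tiltz [ 0.0604  0.0305 -0.9977] q6 -1.327 op 0.647 F [ 2.  -8.4 -0.2] M [-1.31 -0.25  0.1 ]
theta from neutral (ccw+) -0.39 to RM cm [-0.17 -0.17  0.09]
```

Request:
send_rows:
  motion: [0,0,0,0,7.2,0,0,0,0,7.2,0,0,0,-0.148,7.2,0,0,0,-0.148,7.2,0,0,0,-0.148,7.2,0,0,0,-0.148,7.2,0,0,0,-0.148,7.2,0,0,0,0,7.2]

```text
time: 12.65
eef_pos: [0.5608, 0.1569, 0.1206]
tcp_rot: [0.476, 0.879, 0.029, 0.015]
contact_force: [0.0, 0.5, 0.7]
opening: 0.843
```

```bash
python3 st.py; python3 look.py w8
python3 - <<'E'
import cv2
a=cv2.imread('pics/w8.png'); cv2.imwrite('pics/w8c.png',cv2.resize(a[200:360,200:440],None,fx=3.3,fy=3.3))
E
```

```text
t 12.65 pos [0.5608 0.1569 0.1206] yaw 2.149 tiltz [ 0.0534  0.037  -0.9979] q6 -2.085 op 0.843 F [0.  0.5 0.7] M [-0.01  0.03  0.  ]
theta from neutral (ccw+) 0.365 to RM cm [-0.37 -0.15 -0.05]
12.65 [0.56076643 0.15689054 0.12055796] [-2.14982737  0.05343542 -3.10450304] [ 0.08455011  0.16942908  1.93226544  0.03890515  0.98384158 -2.08492642] [0.01322832 0.51754153 0.66274847] [-0.00669459  0.03187527  0.00142254]
```

View pics/w8c.png

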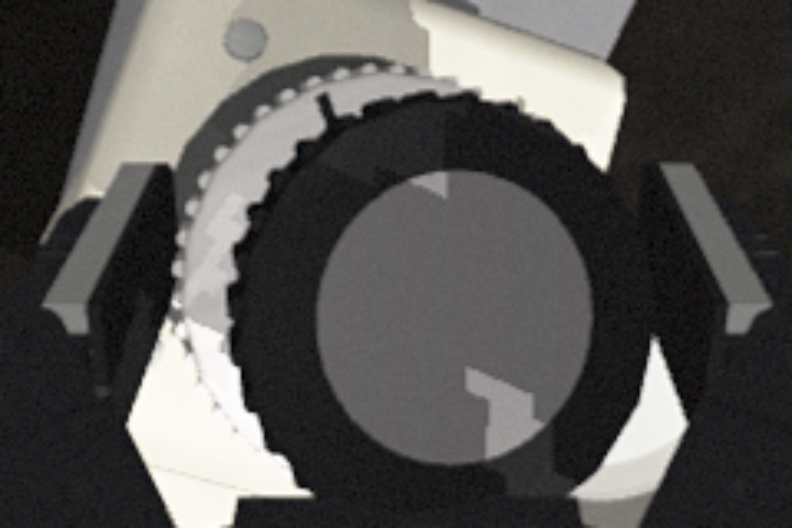

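```bash
python3 mark.py w8 298.5 232.5; python3 st.py
```

```text
(np.float64(0.02395040253058398), np.float64(2.4109776429150083))
t 12.7 pos [0.5608 0.1569 0.1206] yaw 2.146 tiltz [ 0.0535  0.037  -0.9979] q6 -2.082 op 0.844 F [-0.6  0.  -0.2] M [-0.04  0.12  0.03]
theta from neutral (ccw+) 0.363 to RM cm [-0.36 -0.15 -0.05]
```

Request:
send_rows:
  motion: [-0.3,-0.15,-0.05,0.1,7.2,0,0,0,0,4.5,0,0,0,0,4.5,0,0,0,0,4.5,0,0,0,0.05,4.5,0,0,0,0.05,4.5]

```text
time: 13.3
eef_pos: [0.5604, 0.1529, 0.1213]
tcp_rot: [0.564, 0.825, 0.029, 0.011]
contact_force: [-0.9, -1.0, 1.6]
opening: 0.653
```

```bash
python3 st.py
```

```text
t 13.3 pos [0.5604 0.1529 0.1213] yaw 1.943 tiltz [ 0.0513  0.0343 -0.9981] q6 -1.883 op 0.653 F [-0.9 -1.   1.6] M [-0.34  0.32  0.52]
theta from neutral (ccw+) 0.159 to RM cm [-0.03  0.11  0.04]
```

Request:
send_rows:
  motion: [0,0,0,0.05,4.5,0,0,0,0.05,4.5]

```text
time: 13.5
eef_pos: [0.5583, 0.1527, 0.1211]
tcp_rot: [0.604, 0.797, 0.026, 0.008]
contact_force: [-4.1, -2.9, 4.4]
opening: 0.649
```

```bash
python3 st.py
```

```text
t 13.5 pos [0.5583 0.1527 0.1211] yaw 1.846 tiltz [ 0.0453  0.032  -0.9985] q6 -1.784 op 0.649 F [-4.1 -2.9  4.4] M [-0.34  0.57  0.51]
theta from neutral (ccw+) 0.062 to RM cm [-0.06  0.31  0.02]
```

Request:
send_rows:
  motion: [0,0,0,0.06,4.5,0,0,0,0.06,4.5]

```text
time: 13.7
eef_pos: [0.5569, 0.1531, 0.121]
tcp_rot: [0.649, 0.76, 0.025, 0.006]
contact_force: [1.4, -0.2, 0.4]
opening: 0.645
```

```bash
python3 st.py; python3 look.py w9
```

```text
t 13.7 pos [0.5569 0.1531 0.121 ] yaw 1.729 tiltz [ 0.0419  0.031  -0.9986] q6 -1.665 op 0.645 F [ 1.4 -0.2  0.4] M [ 0.06 -0.16  0.73]
theta from neutral (ccw+) -0.055 to RM cm [-0.08  0.45  0.02]
13.7 [0.55691572 0.15310301 0.12099568] [-1.72872954  0.04188457 -3.11053067] [ 0.08059461  0.16538289  1.93563452  0.03282848  0.99655528 -1.664711  ] [ 1.41905702 -0.2224253   0.42435235] [ 0.05667766 -0.16121213  0.72953322]
```

View pics/w9.png

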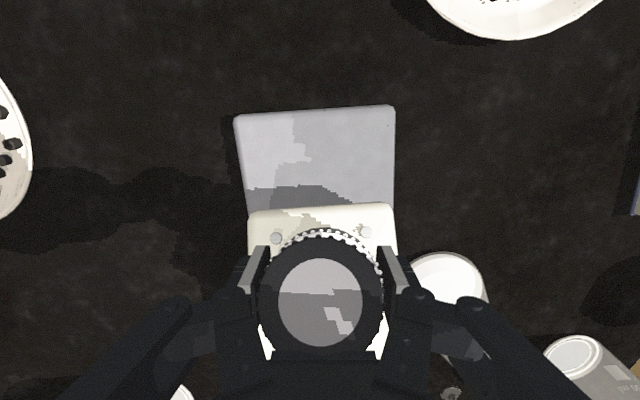

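Request:
send_rows:
  motion: [0,0,0,0,7.2,0,0,0,0,7.2,0,0,0,-0.148,7.2,0,0,0,-0.148,7.2,0,0,0,0,7.2]

```text
time: 14.25
eef_pos: [0.5561, 0.1548, 0.12]
tcp_rot: [0.527, 0.85, 0.025, 0.008]
contact_force: [0.3, -0.7, -0.3]
opening: 0.841
```

```bash
python3 st.py; python3 look.py w10
python3 - <<'E'
import cv2
a=cv2.imread('pics/w10.png'); cv2.imwrite('pics/w10c.png',cv2.resize(a[200:360,200:440],None,fx=3.3,fy=3.3))
E
```

```text
t 14.25 pos [0.5561 0.1548 0.12  ] yaw 2.032 tiltz [ 0.0399  0.0352 -0.9986] q6 -1.97 op 0.841 F [ 0.3 -0.7 -0.3] M [ 0.    0.06 -0.01]
theta from neutral (ccw+) 0.248 to RM cm [-0.4   0.4  -0.09]
14.25 [0.55614316 0.1548053  0.11999031] [-2.03222696  0.03992011 -3.10631674] [ 0.08180495  0.166505    1.93645383  0.03796427  0.99627238 -1.96967548] [ 0.26111984 -0.65066796 -0.28883265] [ 0.00194505  0.06290954 -0.0115145 ]
```

View pics/w10c.png

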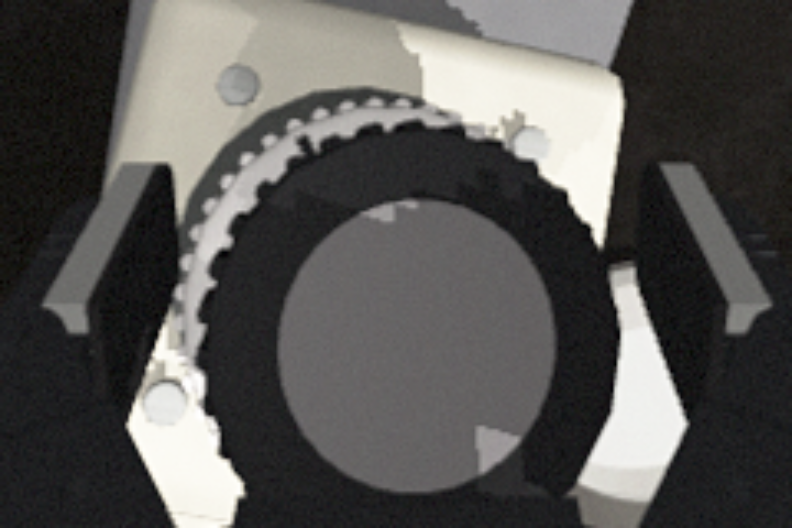

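```bash
python3 mark.py w10 293.3 243.9; python3 mark.py w10 292.5 242
```

```text
(np.float64(0.02427931055642096), np.float64(2.4282958795022833))
(np.float64(0.02522443242642615), np.float64(2.4318025970583212))
```

The mark reads 2.43 against 2.41 before: no further motion at about 0.6 N m while the grip slipped. The ring is at its stop, having turned 2.3 rad in total. Next is the cap.

Request:
send_rows:
  motion: [0,0,-1.5,0,7.2,0,-1.3,-1.6,0,7.2,0,0,0,0.145,7.2,0,0,0,0.145,7.2,0,0,0,0.145,7.2,0,0,0,0.145,7.2,0,0,0,0.07,7.2,0,0,0,0,7.2]

```text
time: 15.1
eef_pos: [0.545, 0.1483, 0.1607]
tcp_rot: [0.783, 0.622, 0.03, 0.0]
contact_force: [-0.4, -0.6, -0.3]
opening: 0.843
```

```bash
python3 st.py .544 .150 .1495; python3 look.py w11 cap
```

```text
t 15.1 pos [0.545  0.1483 0.1607] yaw 1.343 tiltz [ 0.0478  0.0376 -0.9981] q6 -1.29 op 0.843 F [-0.4 -0.6 -0.3] M [0.01 0.03 0.03]
delta tool cm [ 0.09 -0.18  1.11]
theta from neutral (ccw+) -0.441 to RM cm [0.64 1.34 4.05]
15.1 [0.54504928 0.14825772 0.16065346] [-1.34307376  0.0478065  -3.10394084] [ 0.07065533  0.08485684  1.94513561  0.03910274  1.06155164 -1.28972872] [-0.37933207 -0.58404448 -0.26903435] [0.01209853 0.03351424 0.02724123]
cap 0.71 [280.3, 217.7, 92.9, 94.7] 6832 [0.5415 0.1485 0.1757]
```

View pics/w11.png

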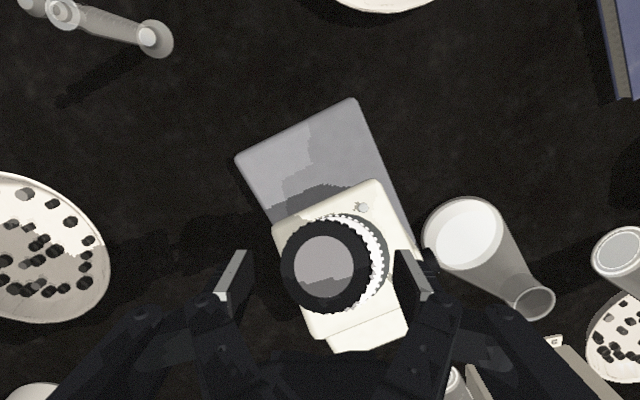

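Request:
send_rows:
  motion: [0,-0.2,1.05,0,7.2,0,0,0,0,4,0,0,0,0,4,0,0,0,0,4,0,0,0,0,4]
  grip_force: 20

```text
time: 15.7
eef_pos: [0.5438, 0.1496, 0.1503]
tcp_rot: [0.782, 0.623, 0.031, 0.0]
contact_force: [-0.7, -0.3, 0.6]
opening: 0.541
```

```bash
python3 st.py .544 .150 .1495
```

```text
t 15.7 pos [0.5438 0.1496 0.1503] yaw 1.347 tiltz [ 0.0487  0.0386 -0.9981] q6 -1.293 op 0.541 F [-0.7 -0.3  0.6] M [0.   0.02 0.02]
delta tool cm [0.04 0.01 0.08]
theta from neutral (ccw+) -0.437 to RM cm [0.58 1.53 3.02]
```

Request:
send_rows:
  motion: [0,0,0,-0.1,4,0,0,0,-0.1,4,0,0,0,-0.1,4]

```text
time: 16.0
eef_pos: [0.5433, 0.149, 0.1501]
tcp_rot: [0.676, 0.737, 0.029, 0.005]
contact_force: [-4.3, -1.7, 5.5]
opening: 0.544
```

```bash
python3 st.py .544 .150 .1495
```

```text
t 16.0 pos [0.5433 0.149  0.1501] yaw 1.658 tiltz [ 0.0467  0.037  -0.9982] q6 -1.603 op 0.544 F [-4.3 -1.7  5.5] M [-0.37  0.54 -0.09]
delta tool cm [0.09 0.08 0.06]
theta from neutral (ccw+) -0.126 to RM cm [0.14 1.7  3.  ]
```

Request:
send_rows:
  motion: [0,0,0,-0.1,4,0,0,0,-0.1,4,0,0,0,-0.1,4,0,0,0,-0.1,4,0,0,0,-0.1,4]

```text
time: 16.5
eef_pos: [0.5427, 0.1453, 0.1517]
tcp_rot: [0.465, 0.885, 0.023, 0.013]
contact_force: [-2.8, -3.0, 1.9]
opening: 0.532
```

```bash
python3 st.py .544 .150 .1495
```

```text
t 16.5 pos [0.5427 0.1453 0.1517] yaw 2.175 tiltz [ 0.0434  0.0289 -0.9986] q6 -2.12 op 0.532 F [-2.8 -3.   1.9] M [-0.41  0.1  -0.44]
delta tool cm [0.32 0.36 0.24]
theta from neutral (ccw+) 0.391 to RM cm [-0.43  1.82  3.17]
```

Request:
send_rows:
  motion: [0,0,0,0,6.2,0,0,0,0,6.2,0,0,0,0.148,6.2,0,0,0,0.148,6.2,0,0,0,0.148,6.2,0,0,0,0.148,6.2,0,0,0,0.148,6.2,0,0,0,0.12,6.2,0,0,0,0,6.2]

```text
time: 17.4
eef_pos: [0.5417, 0.1461, 0.1491]
tcp_rot: [0.799, 0.6, 0.025, 0.0]
contact_force: [-0.1, -0.1, 0.5]
opening: 0.725
```

```bash
python3 st.py .544 .149 .1495; python3 look.py w12
```

```text
t 17.4 pos [0.5417 0.1461 0.1491] yaw 1.289 tiltz [ 0.0409  0.0299 -0.9987] q6 -1.233 op 0.725 F [-0.1 -0.1  0.5] M [-0.04 -0.    0.  ]
delta tool cm [ 0.34  0.14 -0.02]
theta from neutral (ccw+) -0.495 to RM cm [1.1  1.62 2.91]
17.4 [0.54174555 0.14609524 0.14909948] [-1.28903233  0.04095867 -3.11164141] [ 0.07040561  0.09498012  1.9569885   0.03115     1.04685471 -1.23302153] [-0.10619482 -0.14895825  0.49214565] [-0.03542547 -0.0036186   0.00051258]
```

View pics/w12.png

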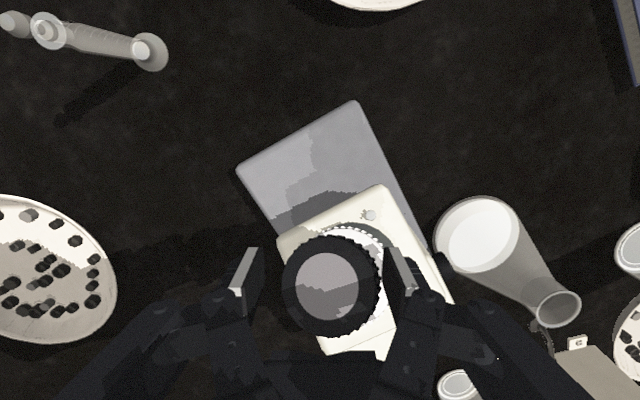

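Request:
send_rows:
  motion: [0.2,0.1,0,0,6.2,0,0,0,0,4,0,0,0,0,4,0,0,0,0,4,0,0,0,-0.1,4,0,0,0,-0.1,4]

```text
time: 18.05
eef_pos: [0.5439, 0.1496, 0.1494]
tcp_rot: [0.731, 0.682, 0.027, 0.002]
contact_force: [-0.8, 0.4, 0.5]
opening: 0.553
```

```bash
python3 st.py .544 .150 .1495
```

```text
t 18.05 pos [0.5439 0.1496 0.1494] yaw 1.503 tiltz [ 0.0428  0.0332 -0.9985] q6 -1.444 op 0.553 F [-0.8  0.4  0.5] M [-0.01  0.12 -0.02]
delta tool cm [ 0.04  0.   -0.01]
theta from neutral (ccw+) -0.281 to RM cm [0.36 1.61 2.92]
```

Request:
send_rows:
  motion: [0,0,0,-0.1,4,0,0,0,-0.1,4]

```text
time: 18.25
eef_pos: [0.5431, 0.1483, 0.1497]
tcp_rot: [0.655, 0.755, 0.024, 0.005]
contact_force: [-1.9, -3.1, 3.9]
opening: 0.554
```

```bash
python3 st.py .544 .150 .1495
```

```text
t 18.25 pos [0.5431 0.1483 0.1497] yaw 1.713 tiltz [ 0.0395  0.0297 -0.9988] q6 -1.653 op 0.554 F [-1.9 -3.1  3.9] M [-0.53  0.08 -0.19]
delta tool cm [0.16 0.11 0.03]
theta from neutral (ccw+) -0.071 to RM cm [0.14 1.76 2.96]
```

Request:
send_rows:
  motion: [0,0,0,-0.1,4,0,0,0,-0.1,4]

```text
time: 18.45
eef_pos: [0.5437, 0.1465, 0.1504]
tcp_rot: [0.574, 0.819, 0.022, 0.009]
contact_force: [0.7, -1.4, 1.1]
opening: 0.552
```

```bash
python3 st.py .544 .150 .1495
```

```text
t 18.45 pos [0.5437 0.1465 0.1504] yaw 1.92 tiltz [ 0.0409  0.0261 -0.9988] q6 -1.86 op 0.552 F [ 0.7 -1.4  1.1] M [-0.19 -0.2  -0.39]
delta tool cm [0.32 0.14 0.1 ]
theta from neutral (ccw+) 0.136 to RM cm [-0.03  1.75  3.02]
```

Request:
send_rows:
  motion: [0,0,0,-0.1,4,0,0,0,-0.1,4]

```text
time: 18.65
eef_pos: [0.5444, 0.145, 0.1509]
tcp_rot: [0.486, 0.873, 0.021, 0.013]
contact_force: [1.3, -3.3, -0.6]
opening: 0.555
```

```bash
python3 st.py .544 .150 .1495;python3 look.py w13
```

```text
t 18.65 pos [0.5444 0.145  0.1509] yaw 2.125 tiltz [ 0.0426  0.0237 -0.9988] q6 -2.066 op 0.555 F [ 1.3 -3.3 -0.6] M [-0.61 -0.29 -0.42]
delta tool cm [0.44 0.22 0.15]
theta from neutral (ccw+) 0.342 to RM cm [-0.22  1.72  3.08]
18.65 [0.54443247 0.14504522 0.15092759] [-2.12598697  0.0426564  -3.11787059] [ 0.07103435  0.09779407  1.95021878  0.02377182  1.04946012 -2.06583147] [ 1.33521381 -3.28409045 -0.60902797] [-0.61361461 -0.28778047 -0.41908525]
```

View pics/w13.png

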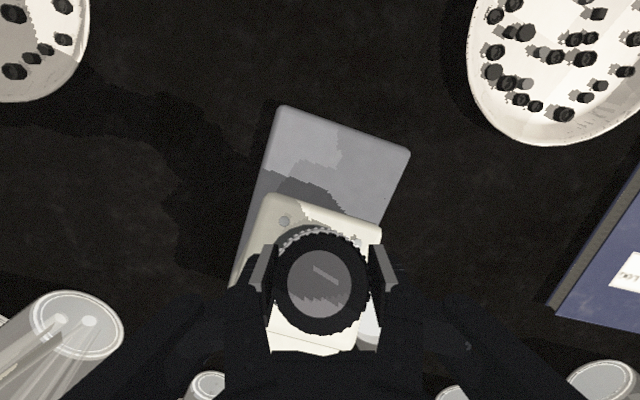

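Request:
send_rows:
  motion: [0,0,0,0,6.2,0,0,0,0,6.2,0,0,0,0.148,6.2,0,0,0,0.148,6.2,0,0,0,0.148,6.2,0,0,0,0.148,6.2,0,0,0,0.1,6.2,0.3,0.2,0,0,6.2,0,0,0,0,4,0,0,0,0,4,0,0,0,0,4]

```text
time: 19.8
eef_pos: [0.5444, 0.1488, 0.149]
tcp_rot: [0.759, 0.65, 0.021, 0.002]
contact_force: [-0.1, 0.4, -0.6]
opening: 0.554
```

```bash
python3 st.py .544 .150 .1495;python3 look.py w14
```

```text
t 19.8 pos [0.5444 0.1488 0.149 ] yaw 1.417 tiltz [ 0.035   0.0248 -0.9991] q6 -1.352 op 0.554 F [-0.1  0.4 -0.6] M [-0.02  0.06 -0.06]
delta tool cm [ 0.12 -0.06 -0.05]
theta from neutral (ccw+) -0.367 to RM cm [0.6  1.53 2.87]
19.8 [0.54442548 0.14875995 0.14901998] [-1.41714814  0.03499228 -3.11672918] [ 0.07706432  0.1059451   1.94502201  0.02539834  1.05395272 -1.35179461] [-0.09185506  0.44496917 -0.59451131] [-0.01631812  0.06153888 -0.05669856]
```

Request:
send_rows:
  motion: [0,0,0,-0.1,4,0,0,0,-0.1,4]

```text
time: 20.05
eef_pos: [0.5433, 0.1481, 0.1492]
tcp_rot: [0.688, 0.726, 0.019, 0.003]
contact_force: [-2.8, -2.5, 3.9]
opening: 0.556
```

```bash
python3 st.py .544 .150 .1495
```

```text
t 20.05 pos [0.5433 0.1481 0.1492] yaw 1.625 tiltz [ 0.031   0.0231 -0.9993] q6 -1.559 op 0.556 F [-2.8 -2.5  3.9] M [-0.26  0.41 -0.09]
delta tool cm [ 0.18  0.08 -0.02]
theta from neutral (ccw+) -0.159 to RM cm [0.33 1.76 2.89]
```

Request:
send_rows:
  motion: [0,0,0,-0.1,4,0,0,0,-0.1,4]

```text
time: 20.25
eef_pos: [0.543, 0.1469, 0.1502]
tcp_rot: [0.608, 0.794, 0.017, 0.006]
contact_force: [-0.7, -1.3, 2.2]
opening: 0.556
```

```bash
python3 st.py .544 .150 .1495;python3 look.py w15
```

```text
t 20.25 pos [0.543  0.1469 0.1502] yaw 1.834 tiltz [ 0.0298  0.0202 -0.9994] q6 -1.768 op 0.556 F [-0.7 -1.3  2.2] M [-0.25  0.12 -0.04]
delta tool cm [0.27 0.17 0.08]
theta from neutral (ccw+) 0.05 to RM cm [0.07 1.84 2.99]
20.25 [0.54301078 0.14692399 0.15021189] [-1.83425003  0.02983979 -3.12138371] [ 0.07584314  0.10376369  1.94487973  0.02047748  1.06174832 -1.76780625] [-0.68817328 -1.26431063  2.18521538] [-0.25174899  0.11745162 -0.04228886]
```

View pics/w15.png

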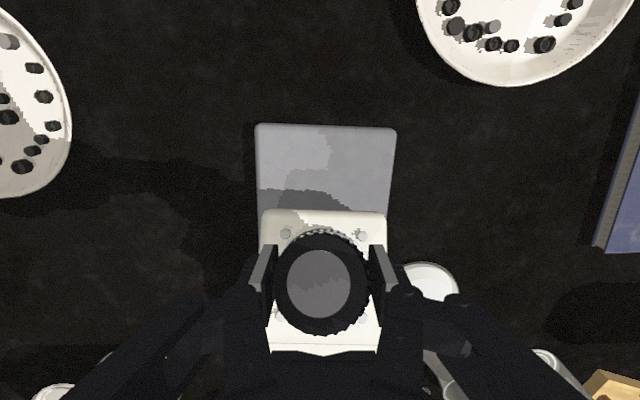

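Request:
send_rows:
  motion: [0,0,0,-0.1,4,0,0,0,-0.1,4]

```text
time: 20.5
eef_pos: [0.5437, 0.1448, 0.1511]
tcp_rot: [0.524, 0.852, 0.015, 0.009]
contact_force: [1.3, -8.2, 1.2]
opening: 0.553
```

```bash
python3 st.py .544 .150 .1495
```

```text
t 20.5 pos [0.5437 0.1448 0.1511] yaw 2.039 tiltz [ 0.0315  0.0158 -0.9994] q6 -1.973 op 0.553 F [ 1.3 -8.2  1.2] M [-1.24 -0.34 -0.26]
delta tool cm [0.45 0.25 0.17]
theta from neutral (ccw+) 0.256 to RM cm [-0.07  1.85  3.08]
```

Request:
send_rows:
  motion: [0,0,0,-0.1,4,0,0,0,-0.1,4]

```text
time: 20.7
eef_pos: [0.5446, 0.1425, 0.1517]
tcp_rot: [0.436, 0.9, 0.013, 0.012]
contact_force: [-1.0, -0.4, 0.9]
opening: 0.553
```

```bash
python3 st.py .544 .150 .1495; python3 look.py w16
python3 - <<'E'
import cv2,numpy as np
L=[cv2.resize(cv2.imread(f'pics/w{i}.png')[210:350,240:400],None,fx=2.4,fy=2.4) for i in (13,16)]
cv2.imwrite('pics/cmp.png',np.hstack(L))
E
```

```text
t 20.7 pos [0.5446 0.1425 0.1517] yaw 2.24 tiltz [ 0.0329  0.0127 -0.9994] q6 -2.174 op 0.553 F [-1.  -0.4  0.9] M [ 0.15  0.2  -0.3 ]
delta tool cm [0.62 0.41 0.23]
theta from neutral (ccw+) 0.456 to RM cm [-0.2   1.88  3.13]
20.7 [0.54455704 0.14250896 0.15167778] [-2.24000703  0.03291452 -3.128929  ] [ 0.07109826  0.10222966  1.94360404  0.01177861  1.06205575 -2.17426412] [-0.96283318 -0.43667987  0.92314738] [ 0.15191671  0.19555741 -0.30412286]
```

View pics/cmp.png

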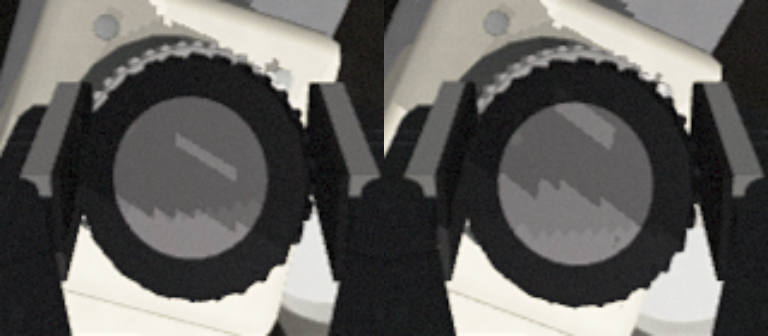

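Request:
send_rows:
  motion: [0,0,0,0,6.2,0,0,0,0,6.2,0,0,0,0.148,6.2,0,0,0,0.148,6.2,0,0,0,0.148,6.2,0.5,0.1,0,0,6.2,0,0,0,0,6.2]

```text
time: 21.45
eef_pos: [0.5437, 0.1487, 0.1502]
tcp_rot: [0.628, 0.778, 0.015, 0.008]
contact_force: [0.2, 0.2, 0.4]
opening: 0.723
```

```bash
python3 st.py .5445 .150 .150
```

```text
t 21.45 pos [0.5437 0.1487 0.1502] yaw 1.784 tiltz [ 0.0316  0.0126 -0.9994] q6 -1.707 op 0.723 F [0.2 0.2 0.4] M [-0.06  0.01 -0.03]
delta tool cm [0.11 0.11 0.03]
theta from neutral (ccw+) 0.0 to RM cm [0.03 1.74 2.98]
```

Request:
send_rows:
  motion: [0.1,0,0,0,4,0,0,0,0,4,0,0,0,0,4,0,0,0,0,4,0,-0.27,-0.42,0,4,0,-0.27,-0.42,0,4]
  grip_force: 35

```text
time: 22.05
eef_pos: [0.538, 0.1452, 0.159]
tcp_rot: [0.624, 0.781, 0.011, 0.011]
contact_force: [1.6, -1.6, -0.7]
opening: 0.552
```

```bash
python3 st.py .5445 .150 .150
```

```text
t 22.05 pos [0.538  0.1452 0.159 ] yaw 1.793 tiltz [ 0.0312  0.0028 -0.9995] q6 -1.711 op 0.552 F [ 1.6 -1.6 -0.7] M [-0.28 -0.19  0.03]
delta tool cm [0.33 0.72 0.92]
theta from neutral (ccw+) 0.009 to RM cm [0.26 2.35 3.87]
```

Request:
send_rows:
  motion: [0.1,-0.5,-0.85,0,4,0.05,-0.5,-0.85,0,4,0,-0.5,-0.85,0,4]

```text
time: 22.35
eef_pos: [0.5209, 0.1433, 0.1852]
tcp_rot: [0.624, 0.781, 0.011, 0.011]
contact_force: [-0.2, -0.2, -1.0]
opening: 0.553
```

```bash
python3 st.py .5445 .150 .150; python3 look.py w17 cap
```

```text
t 22.35 pos [0.5209 0.1433 0.1852] yaw 1.793 tiltz [ 0.0308  0.0031 -0.9995] q6 -1.713 op 0.553 F [-0.2 -0.2 -1. ] M [-0.01  0.02  0.01]
delta tool cm [0.15 2.34 3.6 ]
theta from neutral (ccw+) 0.009 to RM cm [0.08 3.98 6.55]
22.35 [0.52085816 0.14328302 0.18523124] [-1.79314686  0.03076847 -3.13848616] [ 8.02712164e-02  1.57050020e-02  1.96845446e+00  6.95782468e-04
  1.12651482e+00 -1.71311719e+00] [-0.21494436 -0.24024162 -0.97850112] [-0.00775084  0.01949439  0.01126379]
cap 0.91 [273.1, 236.6, 104.1, 103.0] 8317 [0.5193 0.1419 0.2135]
```

View pics/w17.png

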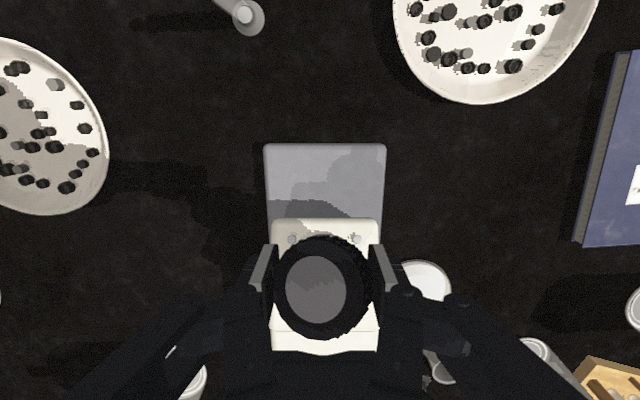

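Run:
```python
from h import *
for c in('scene','side'):
    C=cloud(c,c+'0'); p=np.load(c+'0.npz')['p']
    m=(np.hypot(C[...,0]-.556,C[...,1]+.175)<.14)&(C[...,2]>.010)&(C[...,2]<.026)&(p.mean(2)>90)
    q=C[m][:,:2].astype(np.float32)
    print(c,len(q),cv2.minEnclosingCircle(q),np.percentile(C[m][:,2],[5,50,95]))
    from scipy.optimize import least_squares
    r=least_squares(lambda v:np.hypot(q[:,0]-v[0],q[:,1]-v[1])-v[2],[.556,-.175,.085],loss='soft_l1',f_scale=.004); print(r.x)
```

```text
scene 366 ((0.551678478717804, -0.1691824048757553), 0.09356562048196793) [0.01066078 0.01551996 0.02097072]
[ 0.54905085 -0.16802315  0.08443895]
side 964 ((0.550524115562439, -0.17094841599464417), 0.09163795411586761) [0.01045973 0.01699753 0.02036188]
[ 0.54964851 -0.17260158  0.08461   ]
```

Request:
send_rows:
  motion: [0,-0.5,-1.5,0,4,0,0,-2.5,0,4,0,0,-2,0,4,-2,-0.2,0,0,4,-3.5,-0.4,0,0,4,-3.5,-0.4,0,0,4,-3.5,-0.4,0,0,4]

```text
time: 23.15
eef_pos: [0.5267, 0.0193, 0.2494]
tcp_rot: [0.62, 0.784, 0.014, 0.011]
contact_force: [0.6, -0.3, -0.8]
opening: 0.554
```

```bash
python3 st.py .556 -.178 .08; python3 look.py w18 cap tray
```

```text
t 23.15 pos [0.5267 0.0193 0.2494] yaw 1.803 tiltz [ 0.0344  0.0082 -0.9994] q6 -1.97 op 0.554 F [ 0.6 -0.3 -0.8] M [ 0.05  0.02 -0.  ]
delta tool cm [-19.88  -2.29  16.87]
theta from neutral (ccw+) 0.019 to RM cm [12.21  6.   13.06]
23.15 [0.52671355 0.01933977 0.24943297] [-1.8031943   0.0343585  -3.13335555] [-0.16252165 -0.07726715  1.93797761  0.01442603  1.24833761 -1.96992343] [ 0.63687968 -0.25308872 -0.76054635] [ 0.04965537  0.01928784 -0.00039342]
cap 0.57 [274.8, 234.5, 99.5, 103.1] 8210 [0.525  0.0179 0.2778]
tray 0.77 [489.6, 1.1, 149.8, 122.0] 15758 [0.3435 0.2656 0.0038]
tray 0.62 [97.1, 64.1, 146.6, 143.2] 16485 [ 0.546  -0.1806  0.0052]
```

View pics/w18.png

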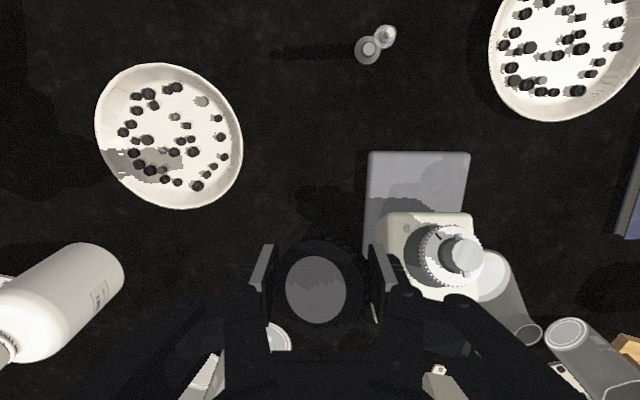

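Run:
```python
import cv2
a=cv2.imread('pics/w18.png'); cv2.imwrite('pics/w18c.png',cv2.resize(a[200:310,380:510],None,fx=5,fy=5))
```

```text
(no output)
```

View pics/w18c.png

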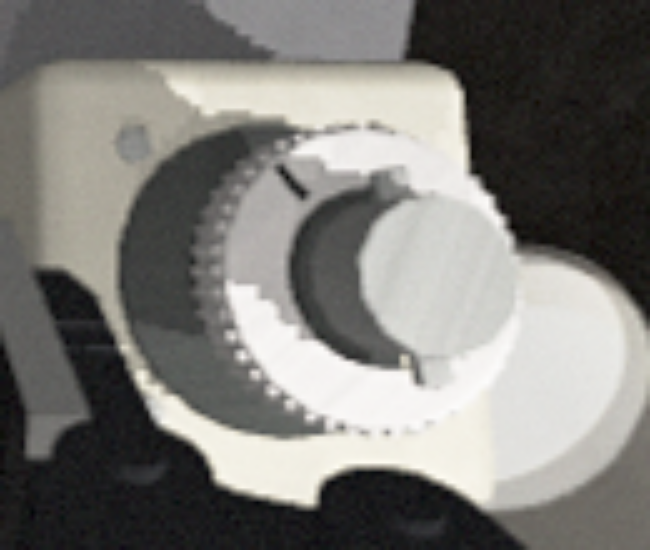

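Request:
send_rows:
  motion: [-3.5,-0.4,0,0,4,-3.5,-0.4,1,0,4,-3.5,-0.4,2,0,4,-3.5,-0.4,3,0,4,-3,-0.3,3,0,4,-1.5,-0.1,2,0,4,0,0,0,0,4]

```text
time: 24.0
eef_pos: [0.5566, -0.1625, 0.1368]
tcp_rot: [0.619, 0.785, 0.018, 0.011]
contact_force: [-0.1, 0.0, -0.8]
opening: 0.55
```

```bash
python3 mark.py w18 441 236; python3 st.py .550 -.172 .010; python3 look.py w19 cap tray
```

```text
(np.float64(0.019738906516608066), np.float64(2.5213187849151146))
t 24.0 pos [ 0.5566 -0.1625  0.1368] yaw 1.807 tiltz [ 0.0398  0.0138 -0.9991] q6 -2.297 op 0.55 F [-0.1  0.  -0.8] M [-0.01  0.07  0.03]
delta tool cm [-0.82 -1.39 12.63]
theta from neutral (ccw+) 0.024 to RM cm [30.55  7.79  2.03]
24.0 [ 0.55660112 -0.16249145  0.13680304] [-1.80763856  0.039762   -3.1277974 ] [-0.4722172   0.15739049  1.91217341  0.03514277  1.04314851 -2.2968388 ] [-0.06628542  0.01928533 -0.76785663] [-0.01433535  0.07207391  0.02929237]
cap 0.61 [275.5, 235.3, 97.0, 105.7] 8410 [ 0.555  -0.1641  0.165 ]
tray 0.89 [215.2, 69.1, 200.3, 182.1] 28761 [ 0.539  -0.1772  0.0047]
```

View pics/w19.png

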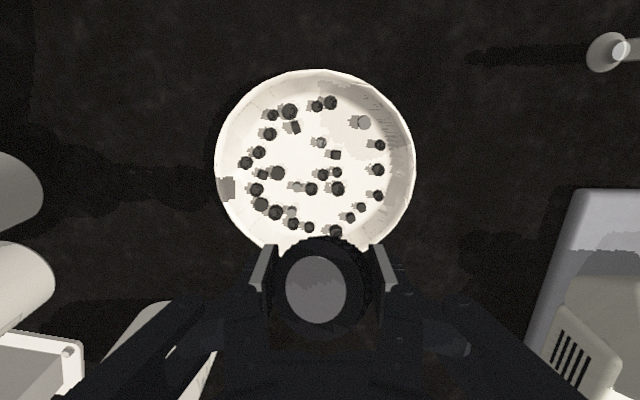

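Request:
send_rows:
  motion: [-0.8,-1.3,0,0,4,0,0,2.5,0,4,0,0,2.5,0,4,0,0,2.5,0,4,0,0,1.5,0,4,0,0,0,0,4]

```text
time: 24.75
eef_pos: [0.5565, -0.1717, 0.0601]
tcp_rot: [0.614, 0.789, 0.02, 0.024]
contact_force: [0.2, 0.3, -0.8]
opening: 0.55
```

```bash
python3 st.py .550 -.172 .010; python3 look.py w20 cap
```

```text
t 24.75 pos [ 0.5565 -0.1717  0.0601] yaw 1.818 tiltz [ 0.0633  0.0018 -0.998 ] q6 -2.331 op 0.55 F [ 0.2  0.3 -0.8] M [-0.02  0.04 -0.06]
delta tool cm [ 0.2  -0.95  4.96]
theta from neutral (ccw+) 0.034 to RM cm [31.27  8.82 -5.99]
24.75 [ 0.5565178  -0.17166283  0.06011873] [-1.8186246   0.06339212 -3.13981848] [-0.48690853  0.25709603  1.9568471   0.04074152  0.87284444 -2.33080599] [ 0.23258117  0.30792089 -0.83971878] [-0.01509485  0.04374713 -0.05685419]
cap 0.87 [272.0, 235.0, 102.3, 104.8] 8311 [ 0.5541 -0.1729  0.0884]
```

View pics/w20.png

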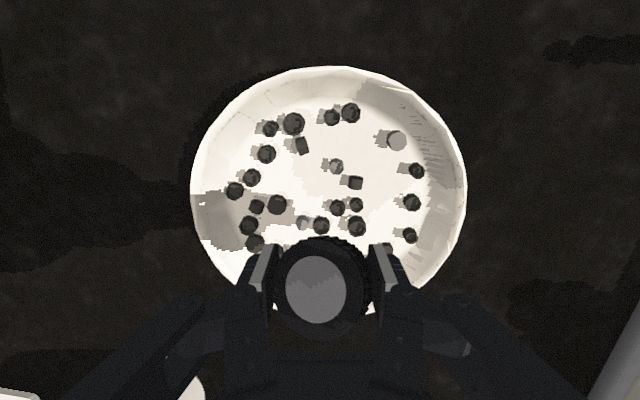

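Request:
send_rows:
  motion: [0.2,-0.8,1.5,0,4,0,-0.1,1.5,0,4,0,0,1,0,4,0,0,0.3,0,4,0,0,0,0,4]

```text
time: 25.35
eef_pos: [0.5567, -0.1751, 0.0236]
tcp_rot: [0.614, 0.789, 0.022, 0.033]
contact_force: [0.7, 0.2, -0.4]
opening: 0.551
```

```bash
python3 st.py .550 -.172 .010
```

```text
t 25.35 pos [ 0.5567 -0.1751  0.0236] yaw 1.818 tiltz [ 0.078  -0.0059 -0.9969] q6 -2.342 op 0.551 F [ 0.7  0.2 -0.4] M [ 0.05  0.06 -0.01]
delta tool cm [ 0.5  -0.67  1.31]
theta from neutral (ccw+) 0.035 to RM cm [31.44  9.26 -9.86]
```

Request:
send_rows:
  motion: [0.4,-0.6,0.6,0,4,0,0,0.4,0,4,0,0,0.2,0,4,0,0,0,0,4]

```text
time: 25.75
eef_pos: [0.5513, -0.1729, 0.0111]
tcp_rot: [0.613, 0.789, 0.022, 0.033]
contact_force: [0.0, 1.0, -0.9]
opening: 0.555
```

```bash
python3 st.py .550 -.172 .008
```

```text
t 25.75 pos [ 0.5513 -0.1729  0.0111] yaw 1.819 tiltz [ 0.0796 -0.0067 -0.9968] q6 -2.345 op 0.555 F [ 0.   1.  -0.9] M [0.05 0.09 0.05]
delta tool cm [ 0.13 -0.13  0.3 ]
theta from neutral (ccw+) 0.035 to RM cm [ 31.05   9.85 -11.09]
```

Request:
send_rows:
  motion: [0,0,0.2,0,4,0,0,0.2,0,4,0,0,0,0,4]

```text
time: 26.05
eef_pos: [0.5521, -0.1731, 0.0072]
tcp_rot: [0.613, 0.789, 0.022, 0.034]
contact_force: [0.9, -0.1, -1.0]
opening: 0.552
```

```bash
python3 st.py .550 -.172 .008
```

```text
t 26.05 pos [ 0.5521 -0.1731  0.0072] yaw 1.819 tiltz [ 0.0804 -0.0071 -0.9967] q6 -2.346 op 0.552 F [ 0.9 -0.1 -1. ] M [ 0.03  0.05 -0.04]
delta tool cm [ 0.16 -0.17 -0.09]
theta from neutral (ccw+) 0.035 to RM cm [ 31.07   9.82 -11.5 ]
```

Request:
send_rows:
  motion: [0,0,0.2,0,4,0,0,0,0,4.8,0,0,0,0,5.2,0,0,0,0,5.8,0,0,0,0,6.4,0,0,0,0,6.8,0,0,0,0,6.8]

```text
time: 26.75
eef_pos: [0.553, -0.1736, 0.0059]
tcp_rot: [0.613, 0.789, 0.022, 0.035]
contact_force: [0.2, -1.1, 0.2]
opening: 0.8
```

```bash
python3 st.py .550 -.172 .008; python3 look.py w21 cap
```

```text
t 26.75 pos [ 0.553  -0.1736  0.0059] yaw 1.819 tiltz [ 0.082  -0.0079 -0.9966] q6 -2.346 op 0.8 F [ 0.2 -1.1  0.2] M [-0.03  0.06  0.  ]
delta tool cm [ 0.22 -0.24 -0.23]
theta from neutral (ccw+) 0.035 to RM cm [ 31.12   9.76 -11.66]
26.75 [ 0.55301756 -0.17355068  0.00592018] [-1.81926897  0.08205681  3.13365811] [-0.49298326  0.33298149  1.98604389  0.04685311  0.74705565 -2.3457542 ] [ 0.16816445 -1.13573253  0.19228514] [-0.02617028  0.05695418  0.00466358]
```

View pics/w21.png

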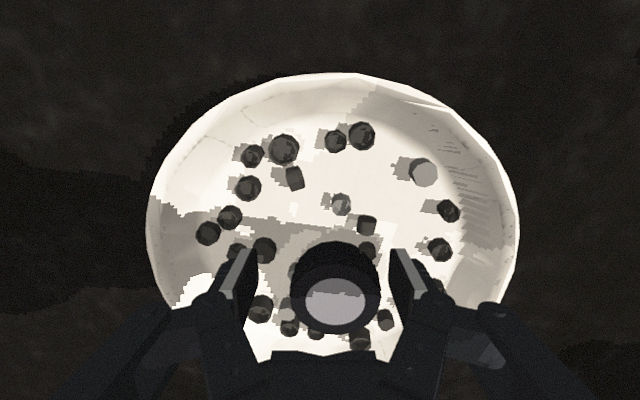

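The cap is released inside the tray at (336,290), clear of both pads. Next I rise straight up.

Request:
send_rows:
  motion: [0,0,-1,0,6.8,0,0,-2,0,6.8,0,0,-3,0,6.8,0,0,-4,0,6.8,0,0,-4,0,6.8,0,-2,-4,0,6.8,0,-3,-3,0,6.8,0,0,0,0,6.8,0,0,0,0,6.8,0,0,0,0,6.8]

```text
time: 27.85
eef_pos: [0.4853, -0.1842, 0.2249]
tcp_rot: [0.613, 0.789, 0.022, 0.037]
contact_force: [-0.1, 0.1, 0.5]
opening: 0.796
```

```bash
python3 st.py; python3 look.py w22 cap tray
python3 - <<'E'
from h import *
for c in('scene','side'):
    p,d=snap(c,c+'1'); C=cloud(c,c+'1')
    for t in('cap','flask','cylinder'):
        for r in spotter.trace(t,c)[:2]:
            m=r['mask']&(d>0); print(c,t,round(r['conf'],2),r['bbox'],np.median(C[m],0).round(3),C[m][:,2].max().round(3))
E
```

```text
t 27.85 pos [ 0.4853 -0.1842  0.2249] yaw 1.819 tiltz [ 0.0849 -0.0109 -0.9963] q6 -2.412 op 0.796 F [-0.1  0.1  0.5] M [ 0.03 -0.   -0.02]
theta from neutral (ccw+) 0.035 to RM cm [31.13 14.87 10.63]
27.85 [ 0.4853102 -0.1842422  0.2249388] [-1.8198718   0.08498579  3.13060294] [-0.57664622 -0.10374453  2.00938897  0.04049625  1.15899165 -2.41176757] [-0.05586113  0.1067795   0.5062402 ] [ 0.02564086 -0.00050798 -0.0175239 ]
cap 0.68 [311.7, 197.2, 39.8, 38.5] 1129 [ 0.5605 -0.1656  0.0253]
tray 0.92 [258.3, 136.8, 138.7, 126.5] 13522 [ 0.5422 -0.1758  0.0058]
scene cap 0.6 [361.7, 182.3, 14.1, 12.9] [ 0.562 -0.157  0.021] 0.029
scene flask 0.69 [231.7, 219.3, 32.8, 48.2] [0.633 0.306 0.049] 0.127
scene cylinder 0.78 [369.5, 221.2, 8.7, 34.9] [0.389 0.047 0.048] 0.129
scene cylinder 0.74 [253.0, 197.4, 83.0, 70.5] [0.57  0.186 0.072] 0.176
side cap 0.75 [349.4, 279.5, 18.1, 21.4] [ 0.562 -0.172  0.023] 0.027
side flask 0.47 [341.3, 170.3, 8.0, 15.0] [0.659 0.278 0.103] 0.335
side cylinder 0.62 [267.0, 213.8, 11.8, 45.2] [0.393 0.035 0.06 ] 0.129
```

View pics/w22.png

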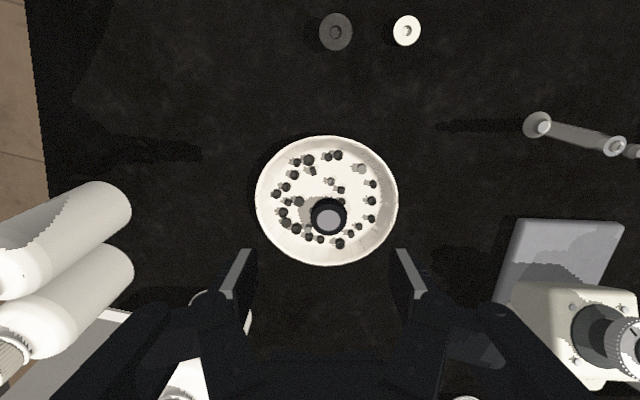

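View pics/side1.png

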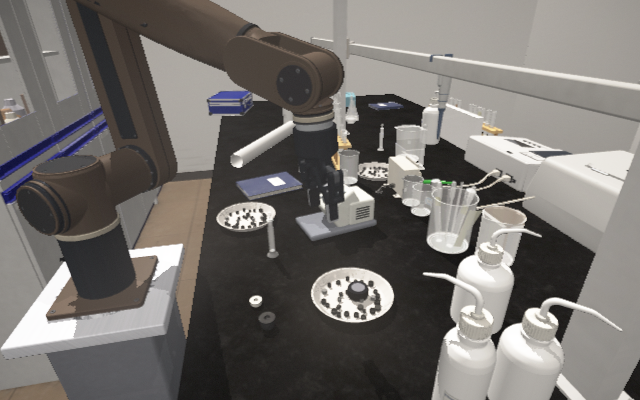

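```bash
python3 mark.py w18 438.3 236.2; python3 mark.py w10 293.3 243.9; python3 mark.py w22 632 329
python3 - <<'E'
import cv2
a=cv2.imread('pics/w22.png'); cv2.imwrite('pics/w22c.png',cv2.resize(a[290:390,560:640],None,fx=6,fy=6))
E
```

```text
(np.float64(0.0211662452942675), np.float64(2.4128217049526217))
(np.float64(0.02430119205567411), np.float64(2.4164816453269284))
(np.float64(0.02299735576562538), np.float64(2.4743860190708746))
```

View pics/w22c.png

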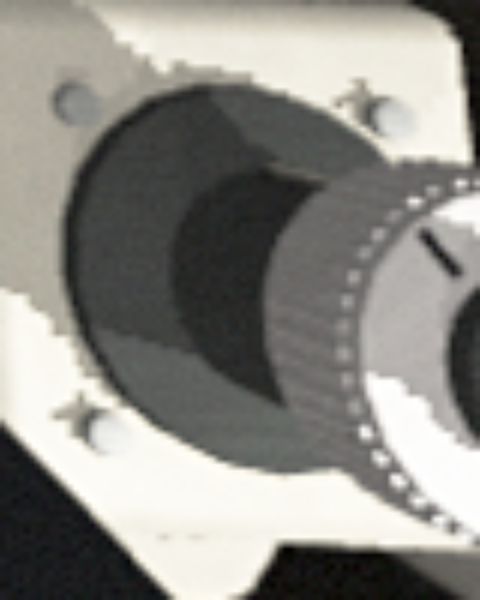

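The ring mark is unchanged at 2.41–2.47. The cap lies flat in the tray, and the glassware has not moved. I hand the job in.

```bash
python3 -c "
from h import *
print(ctrl.get_state()['time']); print(workorder.sign_off())"
```

```text
28.4
the job is handed in; nothing more can be done
None
```

I handed the job in at 28.4 s, with the lock ring turned to its stop and the dust cap lying in the tray farthest to the robot's right. No verdict was reported.

- **Lock ring:** I turned it clockwise in five short regripped strokes at 20 N, about 2.3 rad in total. On the last stroke its mark moved only about 0.02 rad at about 0.6 N m while the grip slipped. That is below the 1.2 N m the barrel needs, so I took it as home.
- **Dust cap:** I turned it counter-clockwise in three strokes until the grip slipped. I then lifted it along the tube with only a few newtons and set it down in the tray.

**Last checks:**
- The cap lies flat, its top at about 25 mm, roughly 12 mm from the tray's centre.
- The flask and measuring cylinder read the same positions as at the start, and the gripper is clear of everything.
- The ring mark read 2.41 to 2.47 rad in later views, against 2.42 to 2.43 rad when I let go of it. Those views were oblique, and one rougher pixel pick gave 2.52. I put the spread down to viewing error.
- I did not measure the barrel's angle directly. That it stayed put is inferred from the low turning moment.

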